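# Find which lid belongs to which specimen jar and screw both home

## Robot

A 6-joint arm with a two-finger parallel gripper is mounted at the origin on the work surface. World frame = base frame: x ahead of the robot, y to its left, z up, the work surface at z = 0. Lengths are in m, angles in rad, forces in N, time in s.
With the tool pointing down it reaches from about 0.35 to 0.775 m from the base axis. Payload 5.5 kg.
Tool frame: the origin (TCP) lies where the fingers leave the gripper's body, on its centre line; the fingertips stand 73 mm ahead of it and the grasp point (between the pads) lies 54 mm ahead of it; z points along the fingers, y is the direction in which the jaws open and shut (so a half turn about z gives the same grasp; the last joint's range is limited). The gripper opens to 85 mm and grips with 20 to 120 N. Pads are 22 mm wide; open, the fingers measure 114 mm over their backs; the gripper's body (76 mm by 85 mm) begins 54 mm behind the grasp point. The pads swing forward as they close: fully open they stand 13 mm farther back than shut.
Start: joints at [0.977, 0.313, 0.046, 1.304, 0, 1.431], TCP at [0.252, 0.517, 0.304] pointing down, gripper open.
Joint ranges: [-2.76, 2.76], [-0.86, 1.69], [-1.03, 1.26], [-2.2, 2.34], [-1.47, 1.5], [-3.14, 3.14]. Speed limits (rad/s): [2.57, 2.57, 3.14, 3.14, 3.14, 3.14].

## Interface

Orientations are given as a unit quaternion [w, x, y, z].
In Python, from workcell import env, read_camera, job, cut_out gives the robot as it stands.
- The arm moves only by the tool servo_tool, never from a script. Its argument "deltas" is a list of rows, each an object of numbers: "dx", "dy", "dz": the shift along the world's x, y, z in mm; "rx", "ry", "rz": the turn, a rotation vector about the world's x, y, z in rad; "fingers": the closure, from -1 (fully open) to 1 (shut). A call has 1 to 8 rows; each row shifts and turns the commanded pose from where the row before left it; what a row does not reach is not made up. A row lasts 1/10 s, in which the tool goes at most 50 mm and 8.59 degrees, less where a joint would pass 70% of its speed; a pose out of reach is approached as far as the arm can. A call is refused whole if a number of a shift passes 50 or a number of a turn 0.15, either way. A call with a gripper value outside its range is refused whole. The fingers move at their own pace and stop on an object; "newtons" is the grip in N (left out, the last holds). Time passes only in rows, so rows that do not move let the fingers close. It gives the time, the measured TCP pose, the force and the opening at its end, in the units of the state.
- env.get_state(): the state, without advancing time (a new reading comes with each control period).
- read_camera(name): name is "scene" or "top" or "wrist"; returns a dict with "img" (400x640x3 uint8, red, green, blue), "intrinsics" (3x3 intrinsics, pixels), "extrinsics" (4x4, takes a point from camera to world coordinates); the wrist camera has in their place "hand_eye" (4x4, takes a point from camera to tool coordinates, whose origin is the TCP and whose axes are the flange's). Camera axes: x right, y down, z forward; pixel columns grow to the right and rows downward; lengths in m; the calibration is good to about 2 mm. A picture is of the moment at which its call begins: read the wrist's pose just before it. There is no depth.
- job.hand_in(): hands the job in, once; it reports no verdict.
Trained networks look in the newest picture that a camera, given by its name, has taken for a name from the list of things; names that differ only in an ending like _2 or _b are one class to them, and where a whole thing is asked for, a point or a joint stands for the part that bears it (a point fixed in the world has none). Each returns a list of dicts, best first, with "confidence" (0 to 1); they miss things now and then, are a little off and sometimes report something else, mostly with a low value. They report only what shows in the picture. A call takes as long as a camera call. They do not tell look-alikes from the thing itself.
- cut_out(target, camera): "region" (400x640 bool, what is visible of it) and "extent" ([left, top, right, bottom] in pixels, round what is visible of it).
The state is a dict: "clock": time; "joint_pos": joint angles; "qvel": joint speeds; "tau": joint torques, N m; "tcp_pos": TCP position; "orientation": TCP orientation; "wrist_force": force on the tool from outside, world axes, zero at the start; "ft_torque": the same for the moment, N m; "finger_gap": finger opening in m.
Only numpy, scipy, OpenCV 4.12 (cv2) and the standard library are available. Lean on these libraries where they do the work, as an engineer would, in place of code of your own. Each camera call takes 0.05 s, during which the arm holds its last target. There are 200 camera calls.

## Task

The two specimen jars on the bench are open, and their two lids lie on the metal tray: the lids look alike, but each fits only one jar. Try the lids on the jars, pressing down and turning clockwise, until each jar is closed with the lid that threads fully home on it; keep both jars standing upright on the bench, and do not disturb the beaker, the mortar or the sorting box.

Things in the scene. Friction and masses are not known exactly. Their poses are not given: they have to be found in the camera images.
- lid_p_bar (a point): Loose grey screw lid, 80 g; the other looks the same. 94 mm across; skirt and top 22 mm high, on top a grip bar 70 long, 16 wide, 26 mm high. Point: middle of the bar, on the lid's axis, 35 mm above the skirt's lower edge. z up, x along the bar. Inside, four lugs every 90 degrees, along and across the bar. Starts skirt down on the tray. Fits only one jar: found by trying.
- lid_q_bar (a point): Loose grey screw lid, 80 g; the other looks the same. 94 mm across; skirt and top 22 mm high, on top a grip bar 70 long, 16 wide, 26 mm high. Point: middle of the bar, on the lid's axis, 35 mm above the skirt's lower edge. z up, x along the bar. Inside, four lugs every 90 degrees, along and across the bar. Starts skirt down on the tray. Fits only one jar: found by trying.
- jar_s_mouth (a point): Open, free-standing clear specimen jar, 500 g: square body 92 x 92 mm, 90 mm high, then a round neck 20 mm high, 66 mm across its thread. Point: centre of the mouth at the rim, 110 mm above the bench; z up, x and y square to the flat sides. Right-hand four-start thread: a lid goes down 10 mm per quarter turn clockwise seen from above. The threads start at the rim above the middle of each flat side.
- jar_t_mouth (a point): Open, free-standing clear specimen jar, 500 g: square body 92 x 92 mm, 90 mm high, then a round neck 20 mm high, 84 mm across its thread. Point: centre of the mouth at the rim, 110 mm above the bench; z up, x and y square to the flat sides. Right-hand four-start thread: a lid goes down 10 mm per quarter turn clockwise seen from above. The threads start at the rim above the middle of each flat side.
- jar_s_home (a point): Where the middle of jar_s's own lid's bar is when fully home (17 mm above the rim; 20 mm or more above the rim is not home). Set on at any angle, the right lid first rests on the threads 4 to 14 mm above home and needs up to 145 degrees clockwise; set on with its bar 70 degrees clockwise from square to a flat side, about 70 degrees. Once home, turning on just turns the jar.
- jar_t_home (a point): The same point for jar_t. A lid on the wrong jar stays 6 mm or more above home however it is turned, and lifts straight off; a home lid is held by the thread. The jars are not fixed: press the lid down with some 5 to 15 N while turning, or the jar may turn along.
- tray: Shallow metal tray, fixed to the bench, 130 x 250 mm (x, y), rim 12 mm high, floor 4 mm thick, on which the two lids lie side by side, their centres about 60 mm either side of its middle. Origin at the centre of its underside.
- beaker_rim (a point): Bystander: empty glass beaker, 66 mm across, 85 mm tall, loose. This point is the centre of its rim.
- mortar_rim (a point): Bystander: white china bowl, 96 mm across, 50 mm tall, loose. This point is the centre of its rim.
- sorting_box: Bystander: open galvanised box with compartments, 120 x 200 mm (x, y), 70 mm high, fixed. Origin at the centre of its underside.
Not all that is in view belongs to the job. Leave any pink or red look-alike of the part that bears lid_q_bar alone. What is shaped like the part that bears lid_p_bar but turquoise is not meant.

How it is judged:
By the outcome, as a careful person would: the job done as asked, in the order asked, and still so for the second after the job is handed in, with the robot touching nothing.
It also fails if it takes over 72 s, if anything falls off the work surface, if the arm or the gripper's body presses on something with over 40 N, if the wrist force passes 120 N, or if a joint passes its speed limit or range.

## Working session

There is one attempt and no reset: what is moved stays moved. The work goes in short steps, Python scripts to look and compute and a tool call to move; the robot and the scene stay as the last step left them, time stands still between calls to the robot, and variables do not carry over. Pictures are saved under pics/ and viewed, about 8 in all and at most 12, crops included, and the job is handed in when it is done.

Besides the shell and the picture viewer there is one more tool, called after "Call:" by a JSON object that holds its "api" and its "payload", one argument or row to a line. servo_tool: Moves the arm, as the interface text tells. Its arguments: {"type":"object","properties":{"deltas":{"type":"array"},"newtons":{"type":"number"}},"required":["deltas"]}

```bash
mkdir -p pics; ls; cat > h.py <<'E'
import numpy as np,cv2
from workcell import env,read_camera,job,cut_out
def proj(c,p):
    T=np.linalg.inv(c['extrinsics']);q=T[:3,:3]@np.array(p)+T[:3,3];u=c['intrinsics']@q;return u[:2]/u[2]
def ray(c,uv,z,T=None):
    T=c['extrinsics'] if T is None else T
    d=T[:3,:3]@np.linalg.inv(c['intrinsics'])@np.array([uv[0],uv[1],1.]);o=T[:3,3];return o+d*(z-o[2])/d[2]
E
python3 - <<'E'
from h import *
s=env.get_state();print({k:np.round(v,3) for k,v in s.items()})
for n in ['top','scene']:
    c=read_camera(n);cv2.imwrite(f'pics/{n}0.png',c['img'][:,:,::-1])
    print(n,np.round(c['extrinsics'],3).tolist(),np.round(c['intrinsics'],1).tolist())
    for t in ['lid_p_bar','lid_q_bar','jar_s_mouth','jar_t_mouth','tray','beaker_rim','mortar_rim','sorting_box']:
        for r in cut_out(t,n):
            ys,xs=np.nonzero(r['region']);print(t,round(r['confidence'],2),r['extent'],xs.mean().round(1),ys.mean().round(1),len(xs), np.round(ray(c,(xs.mean(),ys.mean()),.11 if 'jar' in t else .039),3)[:2])
E
```

```text
pics
{'clock': np.float64(0.0), 'joint_pos': array([ 0.977,  0.314,  0.045,  1.304, -0.   ,  1.431]), 'qvel': array([-0.   , -0.002, -0.001, -0.001,  0.001, -0.001]), 'tau': array([ 3.0000e-03, -4.8062e+01,  2.9854e+01,  1.9000e-02, -0.0000e+00,
       -0.0000e+00]), 'tcp_pos': array([0.252, 0.516, 0.303]), 'orientation': array([-0.   ,  0.225,  0.974, -0.001]), 'wrist_force': array([ 0.01 , -0.467, -0.175]), 'ft_torque': array([0.004, 0.02 , 0.023]), 'finger_gap': np.float64(0.085)}
top [[0.002, -0.994, 0.114, 0.424], [-1.0, 0.0, 0.018, -0.076], [-0.018, -0.114, -0.993, 1.122], [0.0, 0.0, 0.0, 1.0]] [[364.7, 0.0, 326.2], [0.0, 364.7, 197.2], [0.0, 0.0, 1.0]]
lid_p_bar 0.85 [379.0, 184.3, 408.7, 214.5] 393.6 199.6 792 [ 0.541 -0.257]
lid_p_bar 0.62 [427.8, 192.9, 463.8, 227.6] 443.6 207.9 806 [ 0.516 -0.404]
lid_p_bar 0.44 [255.8, 200.6, 302.0, 235.0] 278.2 217.3 1101 [0.488 0.086]
lid_q_bar 0.97 [339.6, 189.0, 371.3, 219.3] 355.3 202.6 747 [ 0.532 -0.143]
lid_q_bar 0.69 [305.9, 240.7, 336.9, 273.7] 319.0 258.5 768 [ 0.367 -0.036]
jar_s_mouth 0.72 [259.8, 199.9, 298.3, 236.0] 277.6 2
[... 794 characters left out ...]
702 [ 0.392 -0.058]
lid_q_bar 0.62 [267.3, 211.0, 301.7, 244.1] 285.9 227.8 827 [ 0.551 -0.163]
lid_q_bar 0.6 [213.3, 187.4, 248.0, 220.2] 230.8 205.2 786 [ 0.374 -0.188]
jar_s_mouth 0.78 [303.3, 144.1, 343.6, 192.2] 320.5 168.3 1401 [0.533 0.02 ]
jar_t_mouth 0.88 [347.0, 117.8, 383.7, 161.5] 365.5 141.3 1187 [0.571 0.207]
tray 0.96 [224.3, 203.9, 321.2, 292.5] 271.4 252.6 2079 [ 0.572 -0.247]
beaker_rim 0.92 [381.7, 201.0, 406.7, 237.8] 392.7 218.6 749 [0.764 0.031]
mortar_rim 0.67 [404.9, 172.9, 435.9, 196.8] 418.9 182.7 656 [0.762 0.208]
sorting_box 0.69 [403.4, 172.5, 434.9, 192.8] 417.9 182.8 634 [0.759 0.206]
sorting_box 0.6 [290.0, 223.8, 386.0, 317.8] 340.1 269.2 4945 [ 0.737 -0.189]
```

View pics/top0.png

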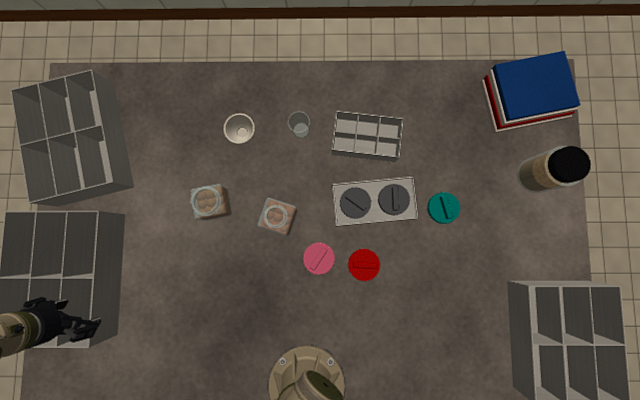

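View pics/scene0.png

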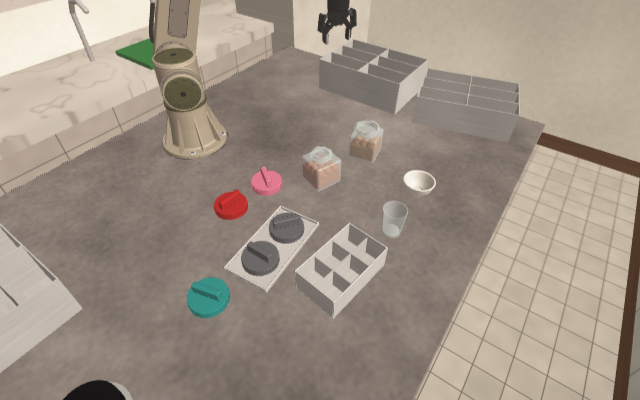

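Candidates for the lids in the top image are:
- grey (355,203) and grey (394,199), both on the tray
- pink (319,258) and red (364,264), which are decoys
- turquoise (444,208), also a decoy

I choose the two grey ones on the tray. The jars are at (277,217) and (211,202). I'll fly over the jars first and look down with the wrist camera.

Call:
{"api": "servo_tool", "payload": {
  "deltas": [
    {"dx":24,"dy":-43,"dz":6,"fingers":-1},
    {"dx":24,"dy":-43,"dz":6},
    {"dx":24,"dy":-43,"dz":6},
    {"dx":24,"dy":-43,"dz":6},
    {"dx":24,"dy":-43,"dz":6},
    {"dx":24,"dy":-43,"dz":6},
    {"dx":24,"dy":-43,"dz":6},
    {"dx":0,"dy":0}
  ]
}}

```text
invalid input at $.deltas[0]: expected keys dx, dy, dz, rx, ry, rz, fingers
```

```bash
cat >> h.py <<'E'
def wrist():
    s=env.get_state();c=read_camera('wrist');w,x,y,z=s['orientation']
    from scipy.spatial.transform import Rotation as R
    T=np.eye(4);T[:3,:3]=R.from_quat([x,y,z,w]).as_matrix();T[:3,3]=s['tcp_pos']
    c['extrinsics']=T@c['hand_eye'];c['s']=s;return c
E
python3 - <<'E'
from h import *
c=wrist();print(np.round(c['hand_eye'],3).tolist(),np.round(c['intrinsics'],1).tolist(),c['s']['tcp_pos'],c['s']['clock'])
cv2.imwrite('pics/w1.png',c['img'][:,:,::-1]);np.savez('pics/w1.npz',img=c['img'],E=c['extrinsics'],K=c['intrinsics'])
for n in ['wrist']:
    for t in ['lid_p_bar','jar_s_mouth','jar_t_mouth']:
        for r in cut_out(t,n):
            e=r['extent'];ys,xs=np.nonzero(r['region']);print(t,round(r['confidence'],2),np.round(e), np.round(ray(c,(xs.mean(),ys.mean()),.11 if 'jar' in t else .039),3)[:2])
E
```

```text
[[0.0, -0.952, -0.307, 0.08], [1.0, 0.0, -0.0, -0.0], [0.0, -0.307, 0.952, -0.07], [0.0, 0.0, 0.0, 1.0]] [[320.4, 0.0, 318.3], [0.0, 320.4, 195.5], [0.0, 0.0, 1.0]] [0.25210336 0.51681812 0.30393315] 0.9
jar_s_mouth 0.79 [121. 393. 156. 400.] [0.377 0.239]
```

View pics/w1.png

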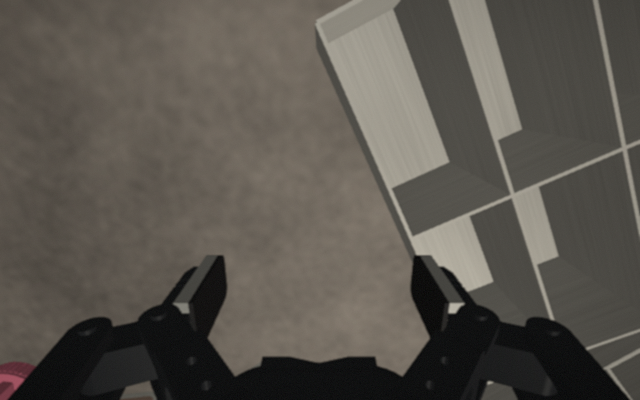

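The move was refused because every row needs all the keys, so that picture shows only the shelf and the gripper. I'll repeat it with full rows.

Call:
{"api": "servo_tool", "payload": {
  "deltas": [
    {"dx":24,"dy":-43,"dz":6,"rx":0,"ry":0,"rz":0,"fingers":-1},
    {"dx":24,"dy":-43,"dz":6,"rx":0,"ry":0,"rz":0,"fingers":-1},
    {"dx":24,"dy":-43,"dz":6,"rx":0,"ry":0,"rz":0,"fingers":-1},
    {"dx":24,"dy":-43,"dz":6,"rx":0,"ry":0,"rz":0,"fingers":-1},
    {"dx":24,"dy":-43,"dz":6,"rx":0,"ry":0,"rz":0,"fingers":-1},
    {"dx":24,"dy":-43,"dz":6,"rx":0,"ry":0,"rz":0,"fingers":-1},
    {"dx":24,"dy":-43,"dz":6,"rx":0,"ry":0,"rz":0,"fingers":-1},
    {"dx":24,"dy":-43,"dz":6,"rx":0,"ry":0,"rz":0,"fingers":-1}
  ]
}}

```text
clock: 1.9
tcp_pos: [0.4447, 0.171, 0.3525]
orientation: [0.0, 0.225, 0.974, 0.0]
wrist_force: [1.4, 0.7, -0.3]
finger_gap: 0.0855
```

```bash
cat > look.py <<'E'
import sys
from h import *
n=sys.argv[1]
c=wrist();print('clock',c['s']['clock'],'tcp',np.round(c['s']['tcp_pos'],3),'wrench',np.round(c['s']['wrist_force'],1))
img=c['img'][:,:,::-1].copy();np.savez(f'pics/{n}.npz',img=img,E=c['extrinsics'],K=c['intrinsics'])
cv2.imwrite(f'pics/{n}.png',img)
for t in sys.argv[2:]:
    for r in cut_out(t,'wrist'):
        z=.11 if 'jar' in t else .039
        m=r['region'].astype(np.uint8);ys,xs=np.nonzero(m)
        print(t,round(r['confidence'],2),np.round(r['extent']),np.round(ray(c,(xs.mean(),ys.mean()),z),3)[:2])
E
python3 look.py w2 lid_p_bar jar_s_mouth jar_t_mouth
```

```text
clock 1.9 tcp [0.445 0.171 0.353] wrench [ 1.4  0.7 -0.3]
jar_s_mouth 0.81 [222. 176. 311. 273.] [0.469 0.101]
jar_s_mouth 0.63 [405. 315. 427. 363.] [0.674 0.188]
jar_t_mouth 0.78 [375. 133. 499. 245.] [0.508 0.275]
jar_t_mouth 0.44 [219. 177. 310. 273.] [0.469 0.101]
```

View pics/w2.png

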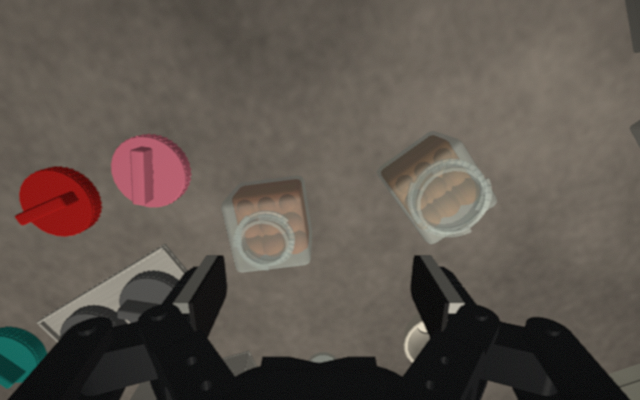

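w2 shows the s neck (66 mm) at about (263,239), the t neck (84 mm) at about (450,197), and the tray at lower left. I'll refine these with a wireframe overlay.

```bash
python3 - <<'E'
from h import *
d=np.load('pics/w2.npz');c={'extrinsics':d['E'],'intrinsics':d['K']};img=cv2.resize(d['img'],None,fx=3,fy=3,interpolation=cv2.INTER_CUBIC)
def P(p): return np.int32(proj(c,p)*3+1)
for nm,uv,r,edge in [('s',(264,238),.033,[(237,272),(310,263)]),('t',(450,196),.042,[(433,243),(496,205)])]:
    m=ray(c,uv,.11);a=[ray(c,e,.09)for e in edge];v=a[1]-a[0];yaw=np.arctan2(v[1],v[0])%(np.pi/2)
    print(nm,m[:2].round(3),'edge',np.linalg.norm(v).round(3),'yaw',np.degrees(yaw).round(1))
    R=np.array([[np.cos(yaw),-np.sin(yaw)],[np.sin(yaw),np.cos(yaw)]])
    for z in (0,.09):
        q=np.array([P([*(m[:2]+R@np.array(k)*.046),z]) for k in [(-1,-1),(1,-1),(1,1),(-1,1)]]);cv2.polylines(img,[q],True,(0,255,0) if z else (255,255,0),1)
    q=np.array([P([*(m[:2]+r*np.array([np.cos(t),np.sin(t)])),.11]) for t in np.linspace(0,6.28,60)]);cv2.polylines(img,[q],True,(0,0,255),1)
cv2.imwrite('pics/w2b.png',img[360:860,600:1400+120][:, :800] if 0 else cv2.resize(img[380:860,640:1520],(800,436)))
E
```

```text
s [0.481 0.088] edge 0.087 yaw 71.9
t [0.523 0.283] edge 0.079 yaw 9.7
```

View pics/w2b.png

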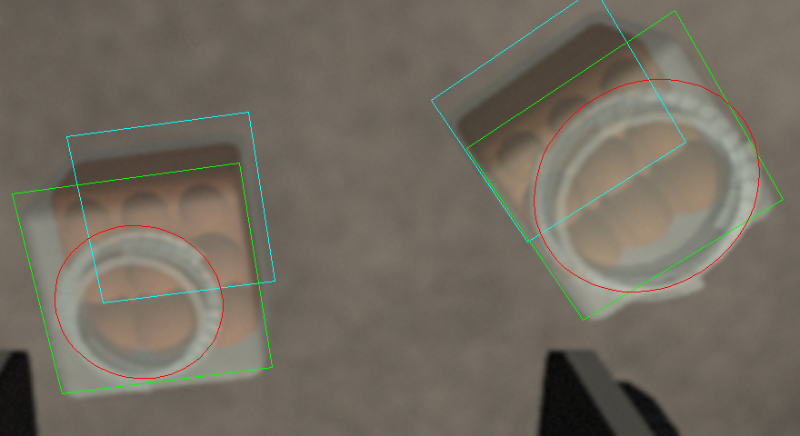

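The overlay centres agree with the rims: s is at (0.481,0.088) with yaw about -18°, and t is at (0.523,0.283) with yaw about 10°. Now I'll go above the nearer grey lid, turning the tool on the way.

Call:
{"api": "servo_tool", "payload": {
  "deltas": [
    {"dx":11,"dy":-40,"dz":-5,"rx":0,"ry":0,"rz":0.12,"fingers":-1},
    {"dx":11,"dy":-40,"dz":-5,"rx":0,"ry":0,"rz":0.12,"fingers":-1},
    {"dx":11,"dy":-40,"dz":-5,"rx":0,"ry":0,"rz":0.12,"fingers":-1},
    {"dx":11,"dy":-40,"dz":-5,"rx":0,"ry":0,"rz":0.12,"fingers":-1},
    {"dx":11,"dy":-40,"dz":-5,"rx":0,"ry":0,"rz":0.12,"fingers":-1},
    {"dx":11,"dy":-40,"dz":-5,"rx":0,"ry":0,"rz":0.12,"fingers":-1},
    {"dx":11,"dy":-40,"dz":-5,"rx":0,"ry":0,"rz":0.12,"fingers":-1},
    {"dx":11,"dy":-40,"dz":-5,"rx":0,"ry":0,"rz":0.12,"fingers":-1}
  ]
}}

```text
clock: 2.9
tcp_pos: [0.5325, -0.1465, 0.3116]
orientation: [-0.0, -0.254, 0.967, 0.0]
wrist_force: [1.0, 0.2, -0.2]
finger_gap: 0.0856
```

Call:
{"api": "servo_tool", "payload": {
  "deltas": [
    {"dx":0,"dy":0,"dz":-12,"rx":0,"ry":0,"rz":0.13,"fingers":-1},
    {"dx":0,"dy":0,"dz":-12,"rx":0,"ry":0,"rz":0.13,"fingers":-1},
    {"dx":0,"dy":0,"dz":-12,"rx":0,"ry":0,"rz":0.13,"fingers":-1},
    {"dx":0,"dy":0,"dz":0,"rx":0,"ry":0,"rz":0.13,"fingers":-1},
    {"dx":0,"dy":0,"dz":0,"rx":0,"ry":0,"rz":0,"fingers":-1}
  ]
}}

```text
clock: 3.4
tcp_pos: [0.5321, -0.145, 0.2752]
orientation: [-0.0, -0.492, 0.87, 0.001]
wrist_force: [0.0, -0.4, -0.2]
finger_gap: 0.0855
```

```bash
python3 look.py w3 lid_p_bar lid_q_bar
```

```text
clock 3.4 tcp [ 0.532 -0.145  0.275] wrench [ 0.  -0.4 -0.2]
lid_p_bar 0.66 [191.  17. 299. 125.] [ 0.539 -0.261]
lid_q_bar 0.86 [454. 131. 562. 219.] [ 0.374 -0.049]
lid_q_bar 0.78 [270. 124. 364. 217.] [ 0.53  -0.151]
lid_q_bar 0.67 [415.   0. 524. 104.] [ 0.358 -0.174]
```

View pics/w3.png

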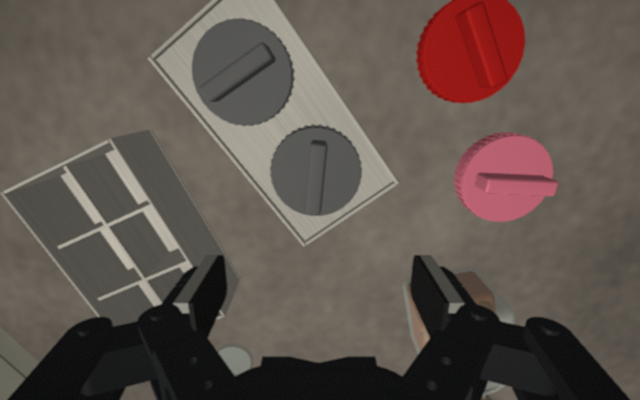

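w3 shows the two grey lids on the tray at (317,171) and (243,72). Red (475,50) and pink (510,180) lie apart and stay untouched. The nearer lid's bar runs from (318,142) to (315,213).

```bash
python3 - <<'E'
from h import *
d=np.load('pics/w3.npz');c={'extrinsics':d['E'],'intrinsics':d['K']}
for a,b in [((319,142),(315,214)),((271,47),(213,99))]:
    p,q=ray(c,a,.052),ray(c,b,.052);v=p-q;print((p+q)[:2]/2,np.linalg.norm(v),np.degrees(np.arctan2(v[1],v[0])))
X=c['extrinsics'][:3,:3];print(np.degrees(np.arctan2(-X[1,1],-X[0,1])))
img=d['img'][100:240,230:410];e=cv2.resize(img,None,fx=4,fy=4,interpolation=cv2.INTER_CUBIC);cv2.imwrite('pics/w3b.png',e)
E
```

```text
[ 0.53164919 -0.14517917] 0.07046163392857169 -124.1534470598083
[ 0.53880394 -0.25864553] 0.0671301778256946 -172.67206138611084
-121.04764926205391
```

View pics/w3b.png

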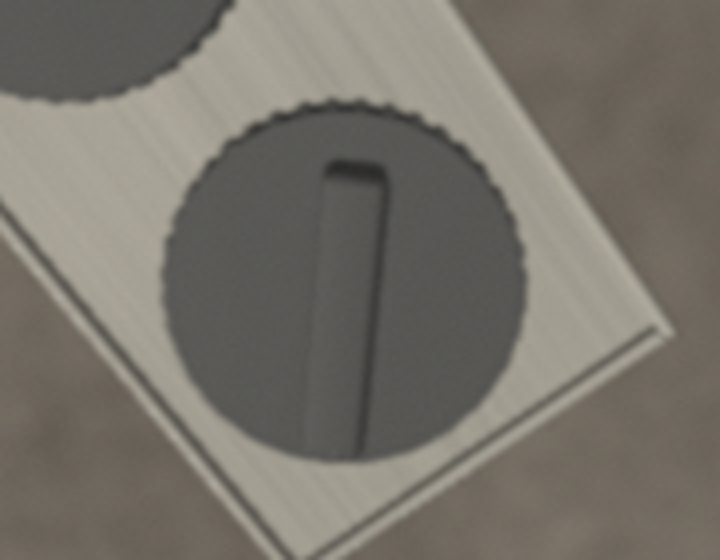

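Seen close, this is the grey lid; its bar is about 5° off the tool. I'll go down and grip it.

Call:
{"api": "servo_tool", "payload": {
  "deltas": [
    {"dx":1,"dy":0,"dz":-40,"rx":0,"ry":0,"rz":-0.085,"fingers":-1},
    {"dx":0,"dy":0,"dz":-45,"rx":0,"ry":0,"rz":0,"fingers":-1},
    {"dx":0,"dy":0,"dz":-45,"rx":0,"ry":0,"rz":0,"fingers":-0.3},
    {"dx":0,"dy":0,"dz":-30,"rx":0,"ry":0,"rz":0,"fingers":-0.3},
    {"dx":0,"dy":0,"dz":-13,"rx":0,"ry":0,"rz":0,"fingers":0},
    {"dx":0,"dy":0,"dz":0,"rx":0,"ry":0,"rz":0,"fingers":1},
    {"dx":0,"dy":0,"dz":0,"rx":0,"ry":0,"rz":0,"fingers":1},
    {"dx":0,"dy":0,"dz":0,"rx":0,"ry":0,"rz":0,"fingers":1}
  ],
  "newtons": 60
}}

```text
clock: 4.35
tcp_pos: [0.5345, -0.1477, 0.105]
orientation: [0.001, -0.453, 0.891, -0.001]
wrist_force: [0.6, 0.2, 0.2]
finger_gap: 0.0147
```

Call:
{"api": "servo_tool", "payload": {
  "deltas": [
    {"dx":0,"dy":0,"dz":0,"rx":0,"ry":0,"rz":0,"fingers":1},
    {"dx":0,"dy":0,"dz":0,"rx":0,"ry":0,"rz":0,"fingers":1}
  ]
}}

```text
clock: 4.55
tcp_pos: [0.534, -0.1475, 0.1043]
orientation: [0.001, -0.453, 0.891, -0.001]
wrist_force: [-0.0, -0.2, 3.3]
finger_gap: 0.0144
```

Call:
{"api": "servo_tool", "payload": {
  "deltas": [
    {"dx":0,"dy":0,"dz":40,"rx":0,"ry":0,"rz":0,"fingers":1},
    {"dx":0,"dy":0,"dz":45,"rx":0,"ry":0,"rz":0,"fingers":1},
    {"dx":-9,"dy":35,"dz":25,"rx":0,"ry":0,"rz":0.11,"fingers":1},
    {"dx":-9,"dy":40,"dz":15,"rx":0,"ry":0,"rz":0.11,"fingers":1},
    {"dx":-9,"dy":40,"dz":5,"rx":0,"ry":0,"rz":0.11,"fingers":1},
    {"dx":-9,"dy":40,"dz":5,"rx":0,"ry":0,"rz":0.11,"fingers":1},
    {"dx":-9,"dy":40,"dz":0,"rx":0,"ry":0,"rz":0.11,"fingers":1},
    {"dx":-8,"dy":40,"dz":0,"rx":0,"ry":0,"rz":0.115,"fingers":1}
  ]
}}

```text
clock: 5.35
tcp_pos: [0.4796, 0.0892, 0.2388]
orientation: [-0.001, 0.721, -0.693, 0.001]
wrist_force: [-0.1, 0.7, 0.0]
finger_gap: 0.0144
```

Call:
{"api": "servo_tool", "payload": {
  "deltas": [
    {"dx":0,"dy":0,"dz":0,"rx":0,"ry":0,"rz":0,"fingers":1},
    {"dx":0,"dy":0,"dz":0,"rx":0,"ry":0,"rz":0,"fingers":1}
  ]
}}

```text
clock: 5.55
tcp_pos: [0.4799, 0.0887, 0.2384]
orientation: [-0.0, 0.72, -0.694, 0.0]
wrist_force: [0.7, -0.7, -0.2]
finger_gap: 0.0144
```

```bash
python3 - <<'E'
from h import *
c=wrist();s=c['s'];print(s['clock'],s['tcp_pos'],s['joint_pos'].round(2),s['finger_gap'],s['wrist_force'])
np.savez('pics/w4.npz',img=c['img'][:,:,::-1],E=c['extrinsics'],K=c['intrinsics'])
img=c['img'][:,:,::-1].copy()
# expected lid circle r=.047 at top of skirt (13mm below bar pt), bar pt at TCP-.065; red; offset along tool x tested
tx=c['extrinsics'][:3,:3]@c['hand_eye'][:3,:3].T[:,0]
for off,col in ((0,(0,0,255)),(-.003,(0,255,0))):
    p=s['tcp_pos']+tx*off
    for z,r in ((-.078,.047),(-.052,.035)):
        q=np.array([proj(c,p+np.array([r*np.cos(t),r*np.sin(t),z])) for t in np.linspace(0,6.28,90)])
        cv2.polylines(img,[np.int32(q*8)],True,col,1,shift=3)
# jar mouth s check: thread/rim circle at 0.11
for m,r in (((.481,.088),.029),((.523,.283),.0365)):
    q=np.array([proj(c,[m[0]+r*np.cos(t),m[1]+r*np.sin(t),.11]) for t in np.linspace(0,6.28,90)]);cv2.polylines(img,[np.int32(q*8)],True,(255,0,255),1,shift=3)
t=read_camera('top');ti=t['img'][:,:,::-1].copy()
for m,r in (((.481,.088),.029),((.523,.283),.0365)):
    q=np.array([proj(t,[m[0]+r*np.cos(a),m[1]+r*np.sin(a),.11]) for a in np.linspace(0,6.28,90)]);cv2.polylines(ti,[np.int32(q*8)],True,(255,0,255),1,shift=3)
tb=cv2.resize(ti[170:250,170:310],None,fx=4,fy=4,interpolation=cv2.INTER_CUBIC)
o=np.zeros((720,640,3),np.uint8);o[:400]=img;o[400:720,:560]=tb
cv2.imwrite('pics/w4.png',cv2.resize(o,(533,600)) if 0 else o[:, :])
cv2.imwrite('pics/w4.png',np.hstack([img[60:,100:540],np.vstack([cv2.resize(tb,(350,200)),np.zeros((140,350,3),np.uint8)])]))
E
```

```text
5.55 [0.4799341  0.08867304 0.23841803] [ 0.02  0.18 -0.3   1.1  -0.   -1.59] 0.014441901373036192 [ 0.74401388 -0.68547917 -0.17521678]
```

View pics/w4.png

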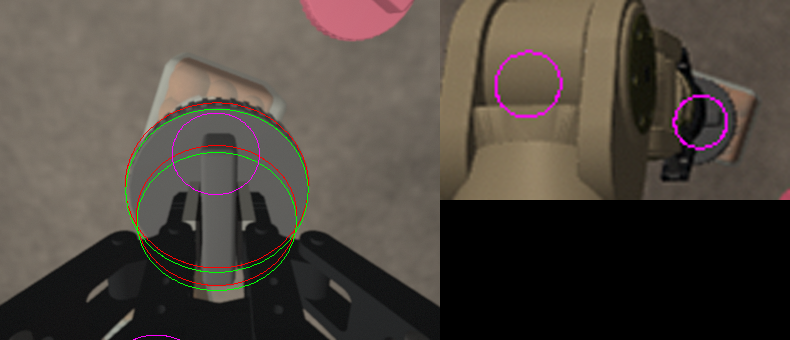

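w4 shows the lid held level and on the tool axis to within about 1–2 mm, over jar s. I'll lower it gently.

Call:
{"api": "servo_tool", "payload": {
  "deltas": [
    {"dx":1,"dy":-1,"dz":-12,"rx":0,"ry":0,"rz":0,"fingers":1},
    {"dx":0,"dy":0,"dz":-12,"rx":0,"ry":0,"rz":0,"fingers":1},
    {"dx":0,"dy":0,"dz":-5,"rx":0,"ry":0,"rz":0,"fingers":1},
    {"dx":0,"dy":0,"dz":-3,"rx":0,"ry":0,"rz":0,"fingers":1},
    {"dx":0,"dy":0,"dz":-3,"rx":0,"ry":0,"rz":0,"fingers":1},
    {"dx":0,"dy":0,"dz":0,"rx":0,"ry":0,"rz":0,"fingers":1}
  ]
}}

```text
clock: 6.25
tcp_pos: [0.4836, 0.0857, 0.2067]
orientation: [-0.002, 0.719, -0.695, 0.003]
wrist_force: [-6.3, -2.0, 25.9]
finger_gap: 0.0149
```

Call:
{"api": "servo_tool", "payload": {
  "deltas": [
    {"dx":0,"dy":0,"dz":-1.5,"rx":0,"ry":0,"rz":0,"fingers":1},
    {"dx":0,"dy":0,"dz":0,"rx":0,"ry":0,"rz":0,"fingers":1}
  ]
}}

```text
clock: 6.45
tcp_pos: [0.4843, 0.0856, 0.2065]
orientation: [-0.003, 0.719, -0.695, 0.005]
wrist_force: [-6.5, -2.7, 31.9]
finger_gap: 0.0147
```

Call:
{"api": "servo_tool", "payload": {
  "deltas": [
    {"dx":-1,"dy":1,"dz":2.5,"rx":0,"ry":0,"rz":0,"fingers":1},
    {"dx":0,"dy":0,"dz":0,"rx":0,"ry":0,"rz":-0.1,"fingers":1},
    {"dx":0,"dy":0,"dz":0,"rx":0,"ry":0,"rz":-0.1,"fingers":1},
    {"dx":0,"dy":0,"dz":0,"rx":0,"ry":0,"rz":-0.1,"fingers":1}
  ]
}}

```text
clock: 6.85
tcp_pos: [0.4836, 0.0873, 0.2066]
orientation: [0.004, -0.606, 0.796, -0.003]
wrist_force: [3.6, 0.0, 12.8]
finger_gap: 0.0148
```

```bash
cat > st.py <<'E'
from h import *
s=env.get_state();x,y=s['orientation'][1:3]
print(s['clock'],'psi',np.degrees(np.arctan2(2*x*y,2*x*x-1)).round(1),*[np.round(s[k],4) for k in ('tcp_pos','orientation','wrist_force','ft_torque','joint_pos','finger_gap')])
E
python3 st.py
```

```text
6.85 psi -105.4 [0.4836 0.0873 0.2066] [ 0.0036 -0.6059  0.7955 -0.0029] [ 3.602   0.0279 12.8102] [-0.2994 -1.0778  0.3188] [ 1.5300e-02  2.0060e-01 -3.4930e-01  1.0117e+00 -4.0000e-04 -1.2865e+00] 0.0148
```

No descent in the first 17°. I'll keep turning with light pressure.

Call:
{"api": "servo_tool", "payload": {
  "deltas": [
    {"dx":0,"dy":0,"dz":0,"rx":0,"ry":0,"rz":-0.14,"fingers":1},
    {"dx":0,"dy":0,"dz":0,"rx":0,"ry":0,"rz":-0.14,"fingers":1},
    {"dx":0,"dy":0,"dz":0,"rx":0,"ry":0,"rz":-0.14,"fingers":1},
    {"dx":0,"dy":0,"dz":0,"rx":0,"ry":0,"rz":-0.14,"fingers":1}
  ]
}}

```text
clock: 7.25
tcp_pos: [0.4828, 0.087, 0.2053]
orientation: [0.003, -0.361, 0.932, -0.002]
wrist_force: [3.4, -2.1, 0.0]
finger_gap: 0.0148
```

Call:
{"api": "servo_tool", "payload": {
  "deltas": [
    {"dx":0,"dy":0,"dz":0,"rx":0,"ry":0,"rz":-0.14,"fingers":1},
    {"dx":0,"dy":0,"dz":0,"rx":0,"ry":0,"rz":-0.14,"fingers":1},
    {"dx":0,"dy":0,"dz":0,"rx":0,"ry":0,"rz":-0.14,"fingers":1},
    {"dx":0,"dy":0,"dz":0,"rx":0,"ry":0,"rz":-0.14,"fingers":1}
  ]
}}

```text
clock: 7.65
tcp_pos: [0.4809, 0.087, 0.2034]
orientation: [0.0, -0.089, 0.996, -0.0]
wrist_force: [2.2, -1.3, -1.8]
finger_gap: 0.0146
```

```bash
python3 st.py
```

```text
7.65 psi -169.7 [0.4809 0.087  0.2034] [ 4.00e-04 -8.94e-02  9.96e-01 -4.00e-04] [ 2.1696 -1.2701 -1.763 ] [-0.2074 -0.516   0.0386] [ 1.4800e-02  2.0360e-01 -3.5390e-01  1.0123e+00 -7.0000e-04 -1.6420e-01] 0.0146
```

It started to sink. I'll press while turning on.

Call:
{"api": "servo_tool", "payload": {
  "deltas": [
    {"dx":0,"dy":0,"dz":-1.5,"rx":0,"ry":0,"rz":-0.1,"fingers":1},
    {"dx":0,"dy":0,"dz":-1.5,"rx":0,"ry":0,"rz":-0.1,"fingers":1},
    {"dx":0,"dy":0,"dz":-1,"rx":0,"ry":0,"rz":-0.1,"fingers":1}
  ]
}}

```text
clock: 7.95
tcp_pos: [0.4808, 0.087, 0.1993]
orientation: [0.0, 0.06, 0.998, -0.0]
wrist_force: [2.2, -1.1, 0.4]
finger_gap: 0.0144
```

Call:
{"api": "servo_tool", "payload": {
  "deltas": [
    {"dx":0,"dy":0,"dz":-1,"rx":0,"ry":0,"rz":-0.1,"fingers":1},
    {"dx":0,"dy":0,"dz":-1,"rx":0,"ry":0,"rz":-0.1,"fingers":1},
    {"dx":0,"dy":0,"dz":-1,"rx":0,"ry":0,"rz":-0.1,"fingers":1}
  ]
}}

```text
clock: 8.25
tcp_pos: [0.4811, 0.0872, 0.1969]
orientation: [0.001, 0.208, 0.978, 0.0]
wrist_force: [0.7, -0.1, 4.3]
finger_gap: 0.0149
```

```bash
python3 st.py
```

```text
8.25 psi 156.0 [0.4811 0.0872 0.1969] [9.000e-04 2.080e-01 9.781e-01 2.000e-04] [ 0.6805 -0.098   4.3123] [ 0.0504 -0.2119  0.0629] [ 0.015   0.2088 -0.3645  0.9957 -0.      0.4341] 0.0149
```

Call:
{"api": "servo_tool", "payload": {
  "deltas": [
    {"dx":0,"dy":0,"dz":-1,"rx":0,"ry":0,"rz":-0.1,"fingers":1},
    {"dx":0,"dy":0,"dz":-1,"rx":0,"ry":0,"rz":-0.1,"fingers":1},
    {"dx":0,"dy":0,"dz":-0.5,"rx":0,"ry":0,"rz":-0.1,"fingers":1},
    {"dx":0,"dy":0,"dz":0,"rx":0,"ry":0,"rz":-0.1,"fingers":1}
  ]
}}

```text
clock: 8.65
tcp_pos: [0.4812, 0.0873, 0.1946]
orientation: [0.001, 0.398, 0.917, 0.0]
wrist_force: [1.7, -0.5, 0.2]
finger_gap: 0.0145
```

```bash
python3 st.py
```

```text
8.65 psi 133.1 [0.4812 0.0873 0.1946] [1.100e-03 3.982e-01 9.173e-01 5.000e-04] [ 1.7009 -0.523   0.246 ] [-0.021  -0.5815  0.0465] [ 0.0151  0.2107 -0.3684  0.9894  0.      0.8341] 0.0145
```

Call:
{"api": "servo_tool", "payload": {
  "deltas": [
    {"dx":0,"dy":0,"dz":-1,"rx":0,"ry":0,"rz":-0.1,"fingers":1},
    {"dx":0,"dy":0,"dz":-1,"rx":0,"ry":0,"rz":-0.1,"fingers":1},
    {"dx":0,"dy":0,"dz":-0.5,"rx":0,"ry":0,"rz":-0.1,"fingers":1},
    {"dx":0,"dy":0,"dz":-0.5,"rx":0,"ry":0,"rz":-0.1,"fingers":1}
  ]
}}

```text
clock: 9.05
tcp_pos: [0.4818, 0.0876, 0.1922]
orientation: [0.001, 0.572, 0.82, 0.002]
wrist_force: [2.1, 1.8, 8.1]
finger_gap: 0.0146
```

```bash
python3 st.py
```

```text
9.05 psi 110.2 [0.4818 0.0876 0.1922] [0.0014 0.5724 0.82   0.0015] [2.0843 1.807  8.0833] [ 0.269  -0.4802  0.1036] [ 1.530e-02  2.128e-01 -3.721e-01  9.819e-01  8.000e-04  1.234e+00] 0.0146
```

Call:
{"api": "servo_tool", "payload": {
  "deltas": [
    {"dx":0,"dy":0,"dz":-0.5,"rx":0,"ry":0,"rz":-0.1,"fingers":1},
    {"dx":0,"dy":0,"dz":-0.5,"rx":0,"ry":0,"rz":-0.1,"fingers":1},
    {"dx":0,"dy":0,"dz":-0.5,"rx":0,"ry":0,"rz":-0.1,"fingers":1},
    {"dx":0,"dy":0,"dz":0,"rx":0,"ry":0,"rz":-0.1,"fingers":1}
  ]
}}

```text
clock: 9.45
tcp_pos: [0.4826, 0.0873, 0.192]
orientation: [0.002, 0.724, 0.69, 0.002]
wrist_force: [0.9, -0.6, 13.5]
finger_gap: 0.0146
```

```bash
python3 st.py
```

```text
9.45 psi 87.3 [0.4826 0.0873 0.192 ] [0.0024 0.7237 0.6901 0.0022] [ 0.9105 -0.6288 13.4852] [-0.2079 -0.3229  0.346 ] [ 1.5300e-02  2.1270e-01 -3.7270e-01  9.7880e-01 -6.0000e-04  1.6335e+00] 0.0146
```

The lid stopped 17 mm above the rim with rising torque, so it looks home. I'll check it with a gentle pull.

Call:
{"api": "servo_tool", "payload": {
  "deltas": [
    {"dx":-0.5,"dy":0,"dz":0,"rx":0,"ry":0,"rz":-0.1,"fingers":1},
    {"dx":0,"dy":0,"dz":1.5,"rx":0,"ry":0,"rz":0,"fingers":1},
    {"dx":0,"dy":0,"dz":1,"rx":0,"ry":0,"rz":0,"fingers":1},
    {"dx":0,"dy":0,"dz":0,"rx":0,"ry":0,"rz":0,"fingers":1}
  ]
}}

```text
clock: 9.85
tcp_pos: [0.4799, 0.0874, 0.1921]
orientation: [0.0, 0.756, 0.655, 0.0]
wrist_force: [1.7, -0.9, -0.1]
finger_gap: 0.0152
```

Call:
{"api": "servo_tool", "payload": {
  "deltas": [
    {"dx":0,"dy":0,"dz":1,"rx":0,"ry":0,"rz":0,"fingers":1},
    {"dx":0,"dy":0,"dz":0,"rx":0,"ry":0,"rz":0,"fingers":1}
  ]
}}

```text
clock: 10.05
tcp_pos: [0.4787, 0.0878, 0.1925]
orientation: [-0.001, 0.756, 0.655, -0.001]
wrist_force: [0.7, -0.8, -3.4]
finger_gap: 0.0147
```

The pull met resistance with almost no motion, so the first lid is home on jar s. I'll release it and go to the second grey lid.

Call:
{"api": "servo_tool", "payload": {
  "deltas": [
    {"dx":0,"dy":0,"dz":-1,"rx":0,"ry":0,"rz":0,"fingers":1},
    {"dx":0,"dy":0,"dz":0,"rx":0,"ry":0,"rz":0,"fingers":-1},
    {"dx":0,"dy":0,"dz":0,"rx":0,"ry":0,"rz":0,"fingers":-1},
    {"dx":0,"dy":0,"dz":0,"rx":0,"ry":0,"rz":0,"fingers":-1},
    {"dx":0,"dy":0,"dz":15,"rx":0,"ry":0,"rz":0,"fingers":-1},
    {"dx":0,"dy":0,"dz":30,"rx":0,"ry":0,"rz":0,"fingers":-1},
    {"dx":0,"dy":0,"dz":35,"rx":0,"ry":0,"rz":0,"fingers":-1},
    {"dx":0,"dy":-15,"dz":15,"rx":0,"ry":0,"rz":0.05,"fingers":-1}
  ]
}}

```text
clock: 10.85
tcp_pos: [0.4805, 0.0737, 0.2904]
orientation: [0.001, 0.738, 0.675, 0.002]
wrist_force: [1.2, -0.9, 0.9]
finger_gap: 0.0856
```

Call:
{"api": "servo_tool", "payload": {
  "deltas": [
    {"dx":8,"dy":-42,"dz":0,"rx":0,"ry":0,"rz":0.12,"fingers":-1},
    {"dx":8,"dy":-42,"dz":0,"rx":0,"ry":0,"rz":0.12,"fingers":-1},
    {"dx":8,"dy":-42,"dz":0,"rx":0,"ry":0,"rz":0.12,"fingers":-1},
    {"dx":8,"dy":-42,"dz":0,"rx":0,"ry":0,"rz":0.12,"fingers":-1},
    {"dx":8,"dy":-42,"dz":0,"rx":0,"ry":0,"rz":0.12,"fingers":-1},
    {"dx":8,"dy":-42,"dz":0,"rx":0,"ry":0,"rz":0.12,"fingers":-1},
    {"dx":8,"dy":-42,"dz":0,"rx":0,"ry":0,"rz":0.12,"fingers":-1},
    {"dx":4,"dy":-36,"dz":0,"rx":0,"ry":0,"rz":0.12,"fingers":-1}
  ]
}}

```text
clock: 11.65
tcp_pos: [0.5398, -0.2594, 0.2871]
orientation: [0.0, 0.343, 0.939, 0.0]
wrist_force: [0.4, -0.4, 0.4]
finger_gap: 0.0861
```

Call:
{"api": "servo_tool", "payload": {
  "deltas": [
    {"dx":0,"dy":0,"dz":0,"rx":0,"ry":0,"rz":0.14,"fingers":-1},
    {"dx":0,"dy":0,"dz":0,"rx":0,"ry":0,"rz":0.14,"fingers":-1},
    {"dx":0,"dy":0,"dz":0,"rx":0,"ry":0,"rz":0.14,"fingers":-1},
    {"dx":0,"dy":0,"dz":0,"rx":0,"ry":0,"rz":0.14,"fingers":-1},
    {"dx":0,"dy":0,"dz":0,"rx":0,"ry":0,"rz":0.14,"fingers":-1},
    {"dx":0,"dy":0,"dz":0,"rx":0,"ry":0,"rz":0.13,"fingers":-1},
    {"dx":0,"dy":0,"dz":0,"rx":0,"ry":0,"rz":0,"fingers":-1}
  ]
}}

```text
clock: 12.35
tcp_pos: [0.5395, -0.2571, 0.2872]
orientation: [-0.0, -0.063, 0.998, 0.0]
wrist_force: [0.9, 0.2, 0.3]
finger_gap: 0.0851
```

```bash
python3 st.py; python3 look.py w5 lid_p_bar; python3 - <<'E'
from h import *
c=read_camera('top');ti=c['img'][:,:,::-1].copy()
cv2.imwrite('pics/top1.png',ti)
for m,r in (((.481,.088),.029),((.523,.283),.0365)):
    q=np.array([proj(c,[m[0]+r*np.cos(a),m[1]+r*np.sin(a),.11]) for a in np.linspace(0,6.28,90)]);cv2.polylines(ti,[np.int32(q*8)],True,(255,0,255),1,shift=3)
w=np.load('pics/w5.npz')['img'][20:280,150:480]
a=cv2.resize(w,None,fx=1.5,fy=1.5,interpolation=cv2.INTER_CUBIC)
b=cv2.resize(ti[165:235,180:250],(300,300),interpolation=cv2.INTER_CUBIC)
o=np.zeros((a.shape[0],800,3),np.uint8);o[:,:a.shape[1]]=a;o[:300,495:795]=b
cv2.imwrite('pics/v9.png',o)
E
```

```text
12.35 psi -172.7 [ 0.5395 -0.2571  0.2872] [-2.00e-04 -6.32e-02  9.98e-01  2.00e-04] [0.9455 0.2312 0.2803] [0.0322 0.049  0.021 ] [-5.7900e-01  3.6280e-01  7.5600e-02  1.2842e+00  1.0000e-04 -7.0560e-01] 0.0851
clock 12.35 tcp [ 0.54  -0.257  0.287] wrench [0.9 0.2 0.3]
lid_p_bar 0.96 [269. 126. 358. 212.] [ 0.537 -0.263]
lid_p_bar 0.78 [125.  80. 221. 171.] [ 0.512 -0.403]
```

View pics/v9.png

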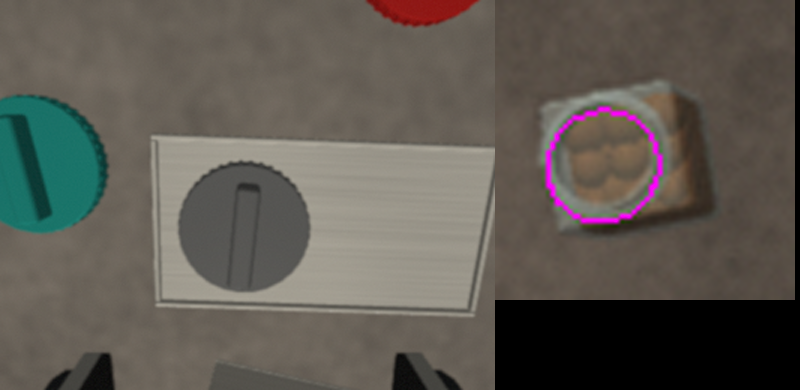

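v9: the remaining grey lid's bar runs from (317,147) to (309,212) in full pixels; turquoise is well clear at left. The top view suggests jar t may sit slightly farther out in x, so I'll look again from close by.

```bash
python3 - <<'E'
from h import *
d=np.load('pics/w5.npz');c={'extrinsics':d['E'],'intrinsics':d['K']}
p,q=ray(c,(316.7,147),.052),ray(c,(309.5,212),.052);v=p-q;print((p+q)[:2]/2,np.linalg.norm(v),np.degrees(np.arctan2(v[1],v[0])))
E
```

```text
[ 0.54327077 -0.26129706] 0.06668676777483469 -179.13014438972064
```

Call:
{"api": "servo_tool", "payload": {
  "deltas": [
    {"dx":2.5,"dy":-4,"dz":-40,"rx":0,"ry":0,"rz":-0.11,"fingers":-1},
    {"dx":0,"dy":0,"dz":-45,"rx":0,"ry":0,"rz":0,"fingers":-1},
    {"dx":0,"dy":0,"dz":-45,"rx":0,"ry":0,"rz":0,"fingers":-0.3},
    {"dx":0,"dy":0,"dz":-35,"rx":0,"ry":0,"rz":0,"fingers":-0.3},
    {"dx":0,"dy":0,"dz":-19,"rx":0,"ry":0,"rz":0,"fingers":0},
    {"dx":0,"dy":0,"dz":0,"rx":0,"ry":0,"rz":0,"fingers":1},
    {"dx":0,"dy":0,"dz":0,"rx":0,"ry":0,"rz":0,"fingers":1},
    {"dx":0,"dy":0,"dz":0,"rx":0,"ry":0,"rz":0,"fingers":1}
  ],
  "newtons": 60
}}

```text
clock: 13.3
tcp_pos: [0.5431, -0.2618, 0.1051]
orientation: [0.001, -0.008, 1.0, -0.001]
wrist_force: [0.3, 0.6, -0.5]
finger_gap: 0.0148
```

Call:
{"api": "servo_tool", "payload": {
  "deltas": [
    {"dx":0,"dy":0,"dz":0,"rx":0,"ry":0,"rz":0,"fingers":1},
    {"dx":0,"dy":0,"dz":0,"rx":0,"ry":0,"rz":0,"fingers":1}
  ]
}}

```text
clock: 13.5
tcp_pos: [0.5427, -0.2615, 0.1047]
orientation: [0.001, -0.008, 1.0, -0.001]
wrist_force: [-0.4, 0.0, -0.7]
finger_gap: 0.0146
```

```bash
python3 st.py
```

```text
13.5 psi -179.1 [ 0.5427 -0.2615  0.1047] [ 9.e-04 -8.e-03  1.e+00 -5.e-04] [-0.3588  0.0049 -0.6805] [-0.0463  0.0485 -0.0255] [-5.823e-01  4.918e-01 -1.971e-01  8.797e-01  2.000e-04 -5.983e-01] 0.0146
```

Call:
{"api": "servo_tool", "payload": {
  "deltas": [
    {"dx":0,"dy":0,"dz":45,"rx":0,"ry":0,"rz":0,"fingers":1},
    {"dx":0,"dy":0,"dz":45,"rx":0,"ry":0,"rz":0,"fingers":1},
    {"dx":0,"dy":30,"dz":35,"rx":0,"ry":0,"rz":0.13,"fingers":1},
    {"dx":0,"dy":35,"dz":30,"rx":0,"ry":0,"rz":0.13,"fingers":1},
    {"dx":0,"dy":40,"dz":20,"rx":0,"ry":0,"rz":0.13,"fingers":1},
    {"dx":0,"dy":40,"dz":10,"rx":0,"ry":0,"rz":0.13,"fingers":1},
    {"dx":0,"dy":40,"dz":5,"rx":0,"ry":0,"rz":0.13,"fingers":1},
    {"dx":-10,"dy":40,"dz":5,"rx":0,"ry":0,"rz":0.13,"fingers":1}
  ]
}}

```text
clock: 14.3
tcp_pos: [0.5327, -0.0348, 0.2997]
orientation: [0.001, -0.39, 0.921, -0.001]
wrist_force: [0.8, 1.1, -1.5]
finger_gap: 0.0148
```

Call:
{"api": "servo_tool", "payload": {
  "deltas": [
    {"dx":-15,"dy":32,"dz":0,"rx":0,"ry":0,"rz":0.14,"fingers":1},
    {"dx":-15,"dy":32,"dz":0,"rx":0,"ry":0,"rz":0.14,"fingers":1},
    {"dx":-15,"dy":32,"dz":0,"rx":0,"ry":0,"rz":0.14,"fingers":1},
    {"dx":-15,"dy":32,"dz":0,"rx":0,"ry":0,"rz":0.14,"fingers":1},
    {"dx":-15,"dy":32,"dz":0,"rx":0,"ry":0,"rz":0.14,"fingers":1},
    {"dx":-15,"dy":32,"dz":0,"rx":0,"ry":0,"rz":0.14,"fingers":1},
    {"dx":-15,"dy":32,"dz":0,"rx":0,"ry":0,"rz":0.14,"fingers":1},
    {"dx":-15,"dy":32,"dz":0,"rx":0,"ry":0,"rz":0.14,"fingers":1}
  ]
}}

```text
clock: 15.1
tcp_pos: [0.4113, 0.221, 0.2992]
orientation: [-0.001, 0.82, -0.573, 0.0]
wrist_force: [0.1, -1.3, -0.6]
finger_gap: 0.0146
```

Call:
{"api": "servo_tool", "payload": {
  "deltas": [
    {"dx":0,"dy":0,"dz":0,"rx":0,"ry":0,"rz":0.1,"fingers":1},
    {"dx":0,"dy":0,"dz":0,"rx":0,"ry":0,"rz":0.07,"fingers":1},
    {"dx":0,"dy":0,"dz":0,"rx":0,"ry":0,"rz":0,"fingers":1},
    {"dx":0,"dy":0,"dz":0,"rx":0,"ry":0,"rz":0,"fingers":1}
  ]
}}

```text
clock: 15.5
tcp_pos: [0.4121, 0.2198, 0.2989]
orientation: [-0.0, 0.864, -0.504, 0.0]
wrist_force: [-0.6, -0.4, -0.4]
finger_gap: 0.0149
```

```bash
python3 st.py; python3 look.py w6 jar_t_mouth; cat > ov.py <<'E'
import sys
from h import *
n,mx,my,yaw=sys.argv[1],*map(float,sys.argv[2:5]);d=np.load(f'pics/{n}.npz');c={'extrinsics':d['E'],'intrinsics':d['K']}
u,v=proj(c,[mx,my,.08]).astype(int);k=4;x0=max(0,u-85);y0=max(0,v-70);img=cv2.resize(d['img'][y0:y0+140,x0:x0+170],None,fx=k,fy=k,interpolation=cv2.INTER_CUBIC)
L=lambda pts:np.int32((np.array([proj(c,p) for p in pts])-[x0,y0]+.5)*k)
y=np.radians(yaw);R=np.array([[np.cos(y),-np.sin(y)],[np.sin(y),np.cos(y)]]);m=np.array([mx,my])
for z in (0,.09): cv2.polylines(img,[L([[*(m+R@np.array(q)*.046),z] for q in [(-1,-1),(1,-1),(1,1),(-1,1)]])],True,(0,255,0) if z else (255,255,0),1)
for r in (.042,.0365): cv2.polylines(img,[L([[mx+r*np.cos(t),my+r*np.sin(t),.11] for t in np.linspace(0,6.28,80)])],True,(0,0,255),1)
print(x0,y0);cv2.imwrite(f'pics/{n}o.png',img)
E
python3 ov.py w6 .523 .283 9.7
```

```text
15.5 psi -60.6 [0.4121 0.2198 0.2989] [-3.000e-04  8.635e-01 -5.043e-01  2.000e-04] [-0.608  -0.4105 -0.4393] [-0.0392  0.0471 -0.0253] [ 0.3179  0.1059 -0.2284  1.2358 -0.     -1.7665] 0.0149
clock 15.5 tcp [0.412 0.22  0.299] wrench [-0.6 -0.4 -0.4]
jar_t_mouth 0.83 [105. 113. 248. 235.] [0.521 0.262]
95 110
```

View pics/w6o.png

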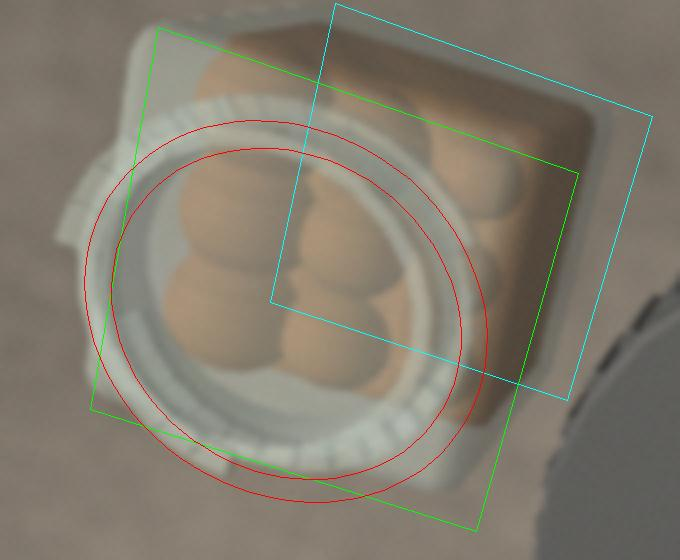

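In this picture (10 viewed) the real t rim lies about 7 px up and 3 px left of my overlay, so I correct to about (0.528,0.280), yaw about 12.5°, and check once.

```bash
python3 ov.py w6 .528 .280 12.7; python3 - <<'E'
from h import *
c=read_camera('top')
print(cut_out('jar_t_mouth','top')[0]['extent'])
for m in ((.528,.280),(.523,.283)):
    q=np.array([proj(c,[m[0]+.0365*np.cos(a),m[1]+.0365*np.sin(a),.11]) for a in np.linspace(0,6.28,90)]);print(q.min(0),q.max(0))
E
```

```text
92 105
[191.8, 179.8, 233.5, 223.5]
[192.92361308 188.65411725] [218.79351817 214.52543649]
[191.78468016 190.41397875] [217.66645348 216.31274377]
```

View pics/w6o.png

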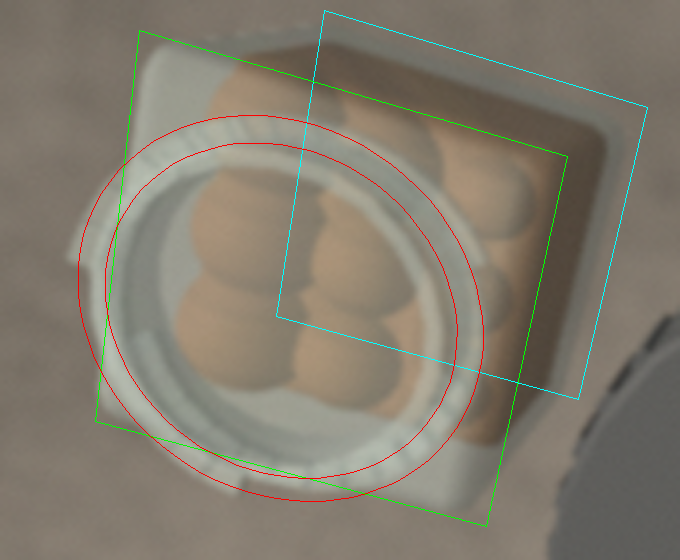

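The overlay now matches the jar. I'll move over t and lower to just above contact.

Call:
{"api": "servo_tool", "payload": {
  "deltas": [
    {"dx":29,"dy":15,"dz":-10,"rx":0,"ry":0,"rz":0.02,"fingers":1},
    {"dx":29,"dy":15,"dz":-15,"rx":0,"ry":0,"rz":0.02,"fingers":1},
    {"dx":29,"dy":15,"dz":-15,"rx":0,"ry":0,"rz":0.02,"fingers":1},
    {"dx":29,"dy":15,"dz":-15,"rx":0,"ry":0,"rz":0,"fingers":1},
    {"dx":0,"dy":0,"dz":-10,"rx":0,"ry":0,"rz":0,"fingers":1},
    {"dx":0,"dy":0,"dz":-8,"rx":0,"ry":0,"rz":0,"fingers":1},
    {"dx":0,"dy":0,"dz":-6,"rx":0,"ry":0,"rz":0,"fingers":1},
    {"dx":0,"dy":0,"dz":0,"rx":0,"ry":0,"rz":0,"fingers":1}
  ]
}}

```text
clock: 16.5
tcp_pos: [0.5269, 0.2792, 0.219]
orientation: [0.001, 0.879, -0.478, -0.001]
wrist_force: [-0.1, -0.3, -0.8]
finger_gap: 0.0143
```

Call:
{"api": "servo_tool", "payload": {
  "deltas": [
    {"dx":0,"dy":0,"dz":-5,"rx":0,"ry":0,"rz":0,"fingers":1},
    {"dx":0,"dy":0,"dz":-4,"rx":0,"ry":0,"rz":0,"fingers":1},
    {"dx":0,"dy":0,"dz":-3,"rx":0,"ry":0,"rz":0,"fingers":1},
    {"dx":0,"dy":0,"dz":0,"rx":0,"ry":0,"rz":0,"fingers":1}
  ]
}}

```text
clock: 16.9
tcp_pos: [0.528, 0.2798, 0.208]
orientation: [-0.0, 0.879, -0.477, 0.0]
wrist_force: [-0.7, -0.4, 1.4]
finger_gap: 0.0146
```

```bash
python3 st.py
```

```text
16.9 psi -57.0 [0.528  0.2798 0.208 ] [-2.000e-04  8.787e-01 -4.774e-01  2.000e-04] [-0.7373 -0.4161  1.3983] [-0.0749  0.1849 -0.0473] [ 0.353   0.3988 -0.0687  1.1027 -0.     -1.7931] 0.0146
```

Call:
{"api": "servo_tool", "payload": {
  "deltas": [
    {"dx":0,"dy":0,"dz":-1.5,"rx":0,"ry":0,"rz":0,"fingers":1},
    {"dx":0,"dy":0,"dz":-1.5,"rx":0,"ry":0,"rz":0,"fingers":1},
    {"dx":0,"dy":0,"dz":0,"rx":0,"ry":0,"rz":0,"fingers":1}
  ]
}}

```text
clock: 17.2
tcp_pos: [0.5295, 0.2802, 0.2071]
orientation: [-0.002, 0.879, -0.477, 0.002]
wrist_force: [-2.6, -1.4, 11.1]
finger_gap: 0.0148
```

```bash
python3 st.py
```

```text
17.2 psi -57.0 [0.5295 0.2802 0.2071] [-0.0018  0.8787 -0.4774  0.0019] [-2.5841 -1.3532 11.0929] [-0.1498 -0.0142  0.0221] [ 3.5300e-01  3.9920e-01 -7.0500e-02  1.0960e+00 -5.0000e-04 -1.7931e+00] 0.0148
```

Call:
{"api": "servo_tool", "payload": {
  "deltas": [
    {"dx":0,"dy":0,"dz":0,"rx":0,"ry":0,"rz":-0.12,"fingers":1},
    {"dx":0,"dy":0,"dz":0,"rx":0,"ry":0,"rz":-0.12,"fingers":1},
    {"dx":0,"dy":0,"dz":0,"rx":0,"ry":0,"rz":-0.12,"fingers":1},
    {"dx":0,"dy":0,"dz":0,"rx":0,"ry":0,"rz":-0.12,"fingers":1}
  ]
}}

```text
clock: 17.6
tcp_pos: [0.5294, 0.2812, 0.2071]
orientation: [-0.003, 0.739, -0.674, 0.001]
wrist_force: [-2.9, 3.9, 10.5]
finger_gap: 0.0147
```

```bash
python3 st.py
```

```text
17.6 psi -84.8 [0.5294 0.2812 0.2071] [-2.900e-03  7.387e-01 -6.740e-01  6.000e-04] [-2.8801  3.8909 10.4702] [0.9896 0.0064 0.1531] [ 0.3538  0.3993 -0.0702  1.0955  0.0017 -1.3085] 0.0147
```

Call:
{"api": "servo_tool", "payload": {
  "deltas": [
    {"dx":0,"dy":0,"dz":0,"rx":0,"ry":0,"rz":-0.12,"fingers":1},
    {"dx":0,"dy":0,"dz":0,"rx":0,"ry":0,"rz":-0.12,"fingers":1},
    {"dx":0,"dy":0,"dz":0,"rx":0,"ry":0,"rz":-0.12,"fingers":1},
    {"dx":0,"dy":0,"dz":0,"rx":0,"ry":0,"rz":-0.12,"fingers":1}
  ]
}}

```text
clock: 18.0
tcp_pos: [0.5298, 0.2816, 0.2071]
orientation: [0.004, -0.557, 0.83, 0.0]
wrist_force: [0.7, 4.2, 10.2]
finger_gap: 0.0148
```

```bash
python3 st.py
```

```text
18.0 psi -112.2 [0.5298 0.2816 0.2071] [ 3.600e-03 -5.574e-01  8.302e-01  3.000e-04] [ 0.66    4.2185 10.1639] [ 1.274  -0.2636  0.2844] [ 0.3539  0.3995 -0.0699  1.0945  0.0022 -0.8286] 0.0148
```

Call:
{"api": "servo_tool", "payload": {
  "deltas": [
    {"dx":0,"dy":1,"dz":0,"rx":0,"ry":0,"rz":0,"fingers":1},
    {"dx":0,"dy":1,"dz":0,"rx":0,"ry":0,"rz":-0.12,"fingers":1},
    {"dx":0,"dy":0,"dz":0,"rx":0,"ry":0,"rz":-0.12,"fingers":1},
    {"dx":0,"dy":0,"dz":0,"rx":0,"ry":0,"rz":-0.12,"fingers":1}
  ]
}}

```text
clock: 18.4
tcp_pos: [0.5301, 0.2833, 0.2071]
orientation: [0.004, -0.4, 0.917, 0.0]
wrist_force: [0.1, 1.2, 7.1]
finger_gap: 0.0148
```

```bash
python3 st.py
```

```text
18.4 psi -132.9 [0.5301 0.2833 0.2071] [ 3.700e-03 -3.997e-01  9.167e-01  5.000e-04] [0.128  1.2072 7.1242] [ 0.3221 -0.3167  0.0622] [ 0.3568  0.4013 -0.0672  1.0949  0.0013 -0.4655] 0.0148
```

Call:
{"api": "servo_tool", "payload": {
  "deltas": [
    {"dx":0,"dy":0,"dz":0,"rx":0,"ry":0,"rz":-0.12,"fingers":1},
    {"dx":0,"dy":0,"dz":0,"rx":0,"ry":0,"rz":-0.12,"fingers":1},
    {"dx":0,"dy":0,"dz":0,"rx":0,"ry":0,"rz":-0.12,"fingers":1},
    {"dx":0,"dy":0,"dz":0,"rx":0,"ry":0,"rz":-0.12,"fingers":1}
  ]
}}

```text
clock: 18.8
tcp_pos: [0.5298, 0.2835, 0.207]
orientation: [0.003, -0.17, 0.985, 0.002]
wrist_force: [-1.3, 6.5, 8.7]
finger_gap: 0.0153
```

```bash
python3 st.py
```

```text
18.8 psi -160.4 [0.5298 0.2835 0.207 ] [ 0.0031 -0.1704  0.9854  0.0016] [-1.2616  6.5049  8.7438] [ 1.2662 -0.4231  0.2431] [ 0.357   0.4013 -0.0674  1.0953  0.002   0.0146] 0.0153
```

Call:
{"api": "servo_tool", "payload": {
  "deltas": [
    {"dx":0,"dy":1,"dz":0,"rx":0,"ry":0,"rz":-0.08,"fingers":1},
    {"dx":0,"dy":1,"dz":0,"rx":0,"ry":0,"rz":-0.08,"fingers":1},
    {"dx":0,"dy":0,"dz":0,"rx":0,"ry":0,"rz":-0.08,"fingers":1}
  ]
}}

```text
clock: 19.1
tcp_pos: [0.5302, 0.2856, 0.2071]
orientation: [0.003, -0.052, 0.999, 0.002]
wrist_force: [0.9, 3.4, 7.7]
finger_gap: 0.015
```

```bash
python3 st.py;python3 - <<'E'
from h import *
for cam in('top','scene'):
    c=read_camera(cam);cv2.imwrite(f'pics/{cam}2.png',c['img'][:,:,::-1])
    if cam=='top':
        for r in cut_out('jar_t_mouth','top')[:2]: print(r['extent'],r['confidence'])
E
```

```text
19.1 psi -174.0 [0.5302 0.2856 0.2071] [ 0.0034 -0.0521  0.9986  0.002 ] [0.9351 3.3637 7.7342] [ 0.7303 -0.5857  0.2104] [ 0.3602  0.4032 -0.0644  1.0955  0.0017  0.256 ] 0.015
[214.5, 182.4, 228.4, 218.9] 0.56
```

z has not moved in over 110° of turning, so either the lid is riding on the rim off-centre or the jar turns along. I'll use the last picture on a composite of all three cameras.

```bash
python3 look.py w7; python3 - <<'E'
import cv2,numpy as np
w=np.load('pics/w7.npz')['img'];t=cv2.imread('pics/top2.png');s=cv2.imread('pics/scene2.png')
a=w[0:300,120:520] # 400x300
b=cv2.resize(s[95:175,295:402],(400,300),interpolation=cv2.INTER_CUBIC)
c=cv2.resize(t[165:240,170:310],(400,214),interpolation=cv2.INTER_CUBIC)
d=cv2.resize(s[80:240,260:470],(394,300))
o=np.zeros((600,800,3),np.uint8);o[:300,:400]=a;o[:300,400:]=b;o[300:514,:400]=c;o[300:,406:]=d
cv2.imwrite('pics/v12.png',o)
E
```

```text
clock 19.25 tcp [0.53  0.285 0.207] wrench [1.3 1.4 8.3]
```

View pics/v12.png

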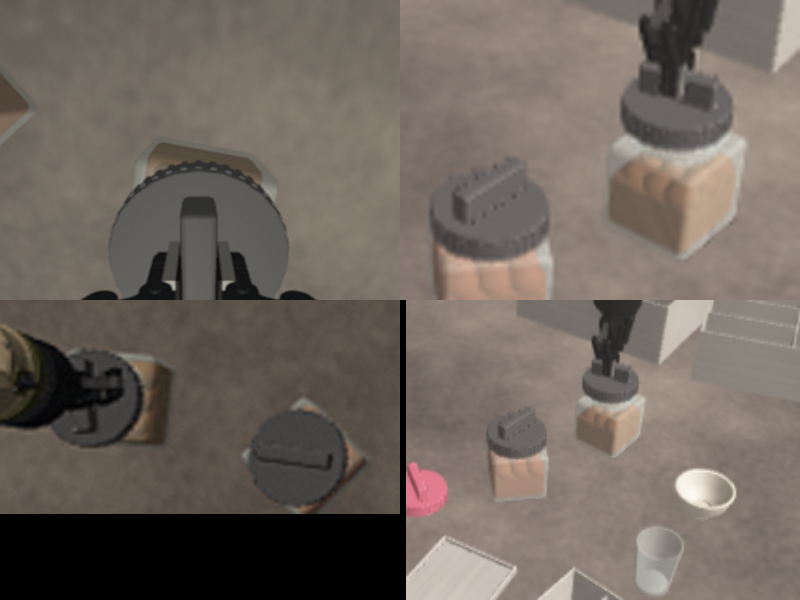

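The picture shows lid 1 seated flat on jar s. On t the lid sits high, and the jar has turned along with it (yaw now about -5°, was 12.7°). I'll work out jar t's present pose from its visible top corners.

```bash
python3 - <<'E'
from h import *
d=np.load('pics/w7.npz');c={'extrinsics':d['E'],'intrinsics':d['K']}
for A,B,z in [((260,165),(395,187),.088),((268,146),(386,162),.002),((285,137),(370,157),.004)]:
    a,b=ray(c,A,z),ray(c,B,z);v=b-a;print(z,a[:2].round(4),b[:2].round(4),np.linalg.norm(v).round(4),np.degrees(np.arctan2(v[1],v[0])).round(1),((a+b)/2)[:2].round(4))
    n=np.array([-v[1],v[0]])/np.linalg.norm(v[:2])
    for s in(1,-1):print('   centre',((a+b)/2)[:2]+s*.046*n)
# zoomed edge profile for sub-pixel: columns through jar top region
g=cv2.cvtColor(d['img'],cv2.COLOR_BGR2GRAY).astype(int)
for u in (275,290,305,320,335,350,365,380,392): print(u,g[128:200:2,u].tolist())
for v in (165,172,180,186): print('row',v,g[v,246:290:2].tolist(),g[v,370:410:2].tolist())
E
```

```text
0.088 [0.4966 0.2467] [0.5016 0.3298] 0.0833 86.5 [0.4991 0.2882]
   centre [0.45321052 0.2910079 ]
   centre [0.54504328 0.28546317]
0.002 [0.5004 0.239 ] [0.5034 0.3422] 0.1032 88.3 [0.5019 0.2906]
   centre [0.45593799 0.29195171]
   centre [0.54789744 0.28922063]
0.004 [0.4909 0.2531] [0.5002 0.3272] 0.0747 82.8 [0.4955 0.2902]
   centre [0.44989879 0.29590028]
   centre [0.54118122 0.28443215]
275 [108, 110, 111, 110, 108, 103, 101, 102, 101, 91, 79, 75, 77, 79, 85, 90, 101, 109, 113, 118, 114, 115, 88, 55, 69, 74, 58, 82, 92, 93, 94, 93, 92, 93, 94, 93]
290 [111, 112, 111, 111, 112, 105, 102, 101, 78, 73, 75, 77, 76, 77, 80, 82, 90, 92, 76, 49, 47, 67, 82, 55, 81, 92, 92, 93, 93, 93, 92, 92, 93, 94, 93, 94]
305 [115, 115, 114, 113, 113, 113, 110, 106, 107, 88, 74, 74, 77, 76, 77, 77, 78, 51, 46, 54, 85, 67, 65, 89, 92, 92, 93, 91, 92, 91, 92, 94, 93, 94, 94, 62]
320 [113, 111, 111, 110, 112, 112, 113, 114, 108, 107, 100, 75, 76, 77, 78, 78, 61, 50, 48, 67, 74, 59, 83, 91, 92, 92, 92, 92, 92, 91, 92, 94, 94, 93, 73, 48]
335 [115, 116, 116, 118, 118, 118, 117, 120, 118, 113, 107,
[... 904 characters left out ...]
 76, 80, 100, 108, 106, 107, 111, 116, 118, 119, 120, 119, 119, 120, 119, 118, 117, 117, 118]
row 172 [114, 113, 111, 110, 115, 129, 132, 138, 143, 144, 128, 130, 132, 129, 111, 61, 47, 47, 47, 51, 77, 89] [80, 80, 79, 77, 76, 84, 104, 107, 107, 107, 115, 121, 121, 122, 121, 121, 122, 123, 121, 122]
row 180 [111, 111, 112, 110, 123, 130, 135, 140, 136, 78, 45, 47, 46, 55, 55, 61, 73, 84, 88, 90, 92, 91] [46, 56, 98, 106, 100, 97, 110, 114, 113, 114, 112, 111, 109, 109, 117, 120, 121, 122, 121, 120]
row 186 [112, 113, 112, 115, 126, 95, 52, 75, 82, 62, 63, 79, 89, 91, 92, 92, 92, 93, 92, 93, 93, 92] [68, 59, 77, 81, 50, 78, 128, 138, 135, 135, 131, 128, 127, 121, 117, 119, 120, 120, 120, 120]
```

All the estimates, and the load on the lid's +x side, say the jar lies some 6–9 mm to +x of the lid. I'll slide the lid +x under light pressure until it drops over the neck.

Call:
{"api": "servo_tool", "payload": {
  "deltas": [
    {"dx":0,"dy":0,"dz":0.5,"rx":0,"ry":0,"rz":0,"fingers":1},
    {"dx":1.5,"dy":0,"dz":0,"rx":0,"ry":0,"rz":0,"fingers":1},
    {"dx":1.5,"dy":0,"dz":0,"rx":0,"ry":0,"rz":0,"fingers":1},
    {"dx":0,"dy":0,"dz":0,"rx":0,"ry":0,"rz":0,"fingers":1}
  ]
}}

```text
clock: 19.7
tcp_pos: [0.5323, 0.2846, 0.2072]
orientation: [0.002, -0.053, 0.999, 0.001]
wrist_force: [-2.3, 1.1, 9.6]
finger_gap: 0.0147
```

```bash
python3 st.py
```

```text
19.7 psi -173.9 [0.5323 0.2846 0.2072] [ 0.0021 -0.0532  0.9986  0.001 ] [-2.2745  1.0666  9.56  ] [ 0.1415  0.0518 -0.0012] [ 3.5780e-01  4.0770e-01 -5.7300e-02  1.1013e+00  6.0000e-04  2.5130e-01] 0.0147
```

Call:
{"api": "servo_tool", "payload": {
  "deltas": [
    {"dx":1.5,"dy":0,"dz":0,"rx":0,"ry":0,"rz":0,"fingers":1},
    {"dx":1.5,"dy":0,"dz":0,"rx":0,"ry":0,"rz":0,"fingers":1},
    {"dx":0,"dy":0,"dz":0,"rx":0,"ry":0,"rz":0,"fingers":1}
  ]
}}

```text
clock: 20.0
tcp_pos: [0.5352, 0.2845, 0.2073]
orientation: [0.002, -0.053, 0.999, 0.001]
wrist_force: [-2.6, 0.5, 9.1]
finger_gap: 0.0146
```

```bash
python3 st.py
```

```text
20.0 psi -173.9 [0.5352 0.2845 0.2073] [ 2.100e-03 -5.320e-02  9.986e-01  8.000e-04] [-2.6017  0.5344  9.1158] [0.0237 0.1024 0.0327] [ 3.5600e-01  4.1250e-01 -4.9800e-02  1.1041e+00  4.0000e-04  2.4950e-01] 0.0146
```

Call:
{"api": "servo_tool", "payload": {
  "deltas": [
    {"dx":0,"dy":0,"dz":15,"rx":0,"ry":0,"rz":0,"fingers":1},
    {"dx":0,"dy":0,"dz":35,"rx":0,"ry":0,"rz":0.1,"fingers":1},
    {"dx":-20,"dy":0,"dz":30,"rx":0,"ry":0,"rz":0.145,"fingers":1},
    {"dx":-30,"dy":0,"dz":14,"rx":0,"ry":0,"rz":0.145,"fingers":1},
    {"dx":-30,"dy":-5,"dz":0,"rx":0,"ry":0,"rz":0.145,"fingers":1},
    {"dx":-30,"dy":-5,"dz":0,"rx":0,"ry":0,"rz":0.145,"fingers":1},
    {"dx":-19,"dy":-4,"dz":0,"rx":0,"ry":0,"rz":0.145,"fingers":1},
    {"dx":0,"dy":0,"dz":0,"rx":0,"ry":0,"rz":0.145,"fingers":1}
  ]
}}

```text
clock: 20.8
tcp_pos: [0.4024, 0.2694, 0.2992]
orientation: [-0.001, -0.516, 0.857, 0.0]
wrist_force: [0.7, 0.1, -1.2]
finger_gap: 0.0148
```

Call:
{"api": "servo_tool", "payload": {
  "deltas": [
    {"dx":0,"dy":0,"dz":0,"rx":0,"ry":0,"rz":0.145,"fingers":1},
    {"dx":0,"dy":0,"dz":0,"rx":0,"ry":0,"rz":0.145,"fingers":1},
    {"dx":0,"dy":0,"dz":0,"rx":0,"ry":0,"rz":0.145,"fingers":1},
    {"dx":0,"dy":0,"dz":0,"rx":0,"ry":0,"rz":0.145,"fingers":1},
    {"dx":0,"dy":0,"dz":0,"rx":0,"ry":0,"rz":0,"fingers":1},
    {"dx":0,"dy":0,"dz":0,"rx":0,"ry":0,"rz":0,"fingers":1}
  ]
}}

```text
clock: 21.4
tcp_pos: [0.4051, 0.2698, 0.2989]
orientation: [0.0, 0.735, -0.678, -0.0]
wrist_force: [0.8, 0.2, -0.9]
finger_gap: 0.0149
```

```bash
python3 st.py; cat > fit.py <<'E'
import sys
from h import *
from scipy.optimize import minimize
def sil(c,p):
    x,y,a=p;R=np.array([[np.cos(a),-np.sin(a)],[np.sin(a),np.cos(a)]]);P=[]
    for z in(.002,.088):
        for q in[(-1,-.8),(-.8,-1),(1,-.8),(.8,-1),(1,.8),(.8,1),(-1,.8),(-.8,1)]: P.append([*(np.array([x,y])+R@np.array(q)*.046),z])
    for t in np.linspace(0,6.28,40): P.append([x+.039*np.cos(t),y+.039*np.sin(t),.11])
    k=4;h=cv2.convexHull(np.float32([proj(c,q) for q in P]))
    m=np.zeros((400*k,640*k),np.uint8);cv2.fillConvexPoly(m,np.int32(h*k),255)
    return cv2.resize(m,(640,400),interpolation=cv2.INTER_AREA)/255.
def fit(c,cam,p0):
    for r in cut_out('jar_t_mouth',cam)[:2]:
        m=cv2.GaussianBlur(r['region'].astype(float),(0,0),.7);f=lambda p:np.abs(sil(c,(p[0],p[1],p[2]))-m).sum()/m.sum()
        best=min((minimize(f,[p0[0],p0[1],a],method='Nelder-Mead',options=dict(initial_simplex=[[p0[0],p0[1],a],[p0[0]+.01,p0[1],a],[p0[0],p0[1]+.01,a],[p0[0],p0[1],a+.3]],maxiter=120)) for a in np.radians([-30,0,30])),key=lambda s:s.fun)
        print(cam,r['confidence'],np.round(r['extent']),best.x[:2].round(4),np.degrees(best.x[2]).round(1),'err',round(best.fun,3))
p0=(.535,.285)
c=wrist();np.savez(f'pics/{sys.argv[1]}.npz',img=c['img'][:,:,::-1],E=c['extrinsics'],K=c['intrinsics']);fit(c,'wrist',p0)
for n in('top','scene'): fit(read_camera(n),n,p0)
E
python3 fit.py w8
```

```text
21.4 psi -85.3 [0.4051 0.2698 0.2989] [ 0.      0.7355 -0.6775 -0.    ] [ 0.8264  0.2288 -0.867 ] [-0.0699 -0.0171 -0.0227] [ 0.4225  0.1443 -0.1838  1.2428  0.     -1.2303] 0.0149
wrist 0.68 [103. 122. 244. 237.] [0.5373 0.2851] -3.6 err 0.051
top 0.94 [190. 181. 231. 218.] [0.5377 0.2845] -5.2 err 0.054
scene 0.72 [348. 120. 389. 165.] [0.5445 0.282 ] -5.4 err 0.057
```

All three cameras agree: jar t is at (0.5375, 0.285), yaw about -4.5°. I'll set the lid on again, centred, with its bar 70° clockwise from square.

Call:
{"api": "servo_tool", "payload": {
  "deltas": [
    {"dx":33,"dy":4,"dz":-10,"rx":0,"ry":0,"rz":0.07,"fingers":1},
    {"dx":33,"dy":4,"dz":-15,"rx":0,"ry":0,"rz":0.06,"fingers":1},
    {"dx":33,"dy":4,"dz":-15,"rx":0,"ry":0,"rz":0.06,"fingers":1},
    {"dx":33,"dy":3,"dz":-15,"rx":0,"ry":0,"rz":0,"fingers":1},
    {"dx":0,"dy":0,"dz":-12,"rx":0,"ry":0,"rz":0,"fingers":1},
    {"dx":0,"dy":0,"dz":-10,"rx":0,"ry":0,"rz":0,"fingers":1},
    {"dx":0,"dy":0,"dz":-8,"rx":0,"ry":0,"rz":0,"fingers":1},
    {"dx":0,"dy":0,"dz":0,"rx":0,"ry":0,"rz":0,"fingers":1}
  ]
}}

```text
clock: 22.5
tcp_pos: [0.5355, 0.2847, 0.213]
orientation: [0.001, 0.798, -0.603, -0.001]
wrist_force: [-0.4, 0.1, -0.8]
finger_gap: 0.0144
```

Call:
{"api": "servo_tool", "payload": {
  "deltas": [
    {"dx":0,"dy":0,"dz":-3,"rx":0,"ry":0,"rz":0,"fingers":1},
    {"dx":0,"dy":0,"dz":-3,"rx":0,"ry":0,"rz":0,"fingers":1},
    {"dx":0,"dy":0,"dz":-2,"rx":0,"ry":0,"rz":0,"fingers":1},
    {"dx":0,"dy":0,"dz":0,"rx":0,"ry":0,"rz":0,"fingers":1}
  ]
}}

```text
clock: 22.9
tcp_pos: [0.5371, 0.2852, 0.2078]
orientation: [-0.001, 0.798, -0.603, 0.001]
wrist_force: [-2.4, -0.5, 6.9]
finger_gap: 0.0148
```

```bash
python3 st.py
```

```text
22.9 psi -74.2 [0.5371 0.2852 0.2078] [-1.000e-03  7.976e-01 -6.032e-01  5.000e-04] [-2.403  -0.4986  6.8919] [-0.1541  0.4983 -0.0658] [ 3.5610e-01  4.1740e-01 -4.0900e-02  1.1103e+00  2.0000e-04 -1.4904e+00] 0.0148
```

Still resting at rim height, now with the load roughly centred. I'll turn gently with small sideways corrections.

Call:
{"api": "servo_tool", "payload": {
  "deltas": [
    {"dx":-1,"dy":0,"dz":0,"rx":0,"ry":0,"rz":-0.1,"fingers":1},
    {"dx":0,"dy":0,"dz":0,"rx":0,"ry":0,"rz":-0.1,"fingers":1},
    {"dx":0,"dy":0,"dz":0,"rx":0,"ry":0,"rz":-0.1,"fingers":1}
  ]
}}

```text
clock: 23.2
tcp_pos: [0.5376, 0.2853, 0.2079]
orientation: [0.002, -0.697, 0.717, -0.001]
wrist_force: [2.1, -0.5, 4.0]
finger_gap: 0.0146
```

```bash
python3 st.py
```

```text
23.2 psi -91.6 [0.5376 0.2853 0.2079] [ 0.0022 -0.697   0.7171 -0.0014] [ 2.0953 -0.4678  3.9735] [-0.1578 -0.5019  0.152 ] [ 3.563e-01  4.162e-01 -4.240e-02  1.107e+00 -7.000e-04 -1.186e+00] 0.0146
```

Call:
{"api": "servo_tool", "payload": {
  "deltas": [
    {"dx":-1,"dy":0,"dz":0,"rx":0,"ry":0,"rz":-0.1,"fingers":1},
    {"dx":0,"dy":0,"dz":0,"rx":0,"ry":0,"rz":-0.1,"fingers":1},
    {"dx":0,"dy":0,"dz":0,"rx":0,"ry":0,"rz":-0.1,"fingers":1}
  ]
}}

```text
clock: 23.5
tcp_pos: [0.5365, 0.2853, 0.2078]
orientation: [0.002, -0.582, 0.813, -0.001]
wrist_force: [2.3, 0.5, 3.6]
finger_gap: 0.0147
```

```bash
python3 st.py
```

```text
23.5 psi -108.8 [0.5365 0.2853 0.2078] [ 2.300e-03 -5.820e-01  8.132e-01 -8.000e-04] [2.2641 0.4813 3.6031] [-0.073  -0.5132  0.0868] [ 3.5680e-01  4.1470e-01 -4.4900e-02  1.1062e+00 -4.0000e-04 -8.8550e-01] 0.0147
```

Call:
{"api": "servo_tool", "payload": {
  "deltas": [
    {"dx":1.5,"dy":0,"dz":0,"rx":0,"ry":0,"rz":-0.1,"fingers":1},
    {"dx":0,"dy":0,"dz":0,"rx":0,"ry":0,"rz":-0.12,"fingers":1},
    {"dx":0,"dy":0,"dz":0,"rx":0,"ry":0,"rz":-0.12,"fingers":1},
    {"dx":0,"dy":0,"dz":0,"rx":0,"ry":0,"rz":-0.12,"fingers":1}
  ]
}}

```text
clock: 23.9
tcp_pos: [0.5379, 0.2851, 0.2076]
orientation: [0.002, -0.381, 0.925, -0.0]
wrist_force: [1.3, -0.3, 3.2]
finger_gap: 0.0148
```

```bash
python3 st.py
```

```text
23.9 psi -135.2 [0.5379 0.2851 0.2076] [ 2.100e-03 -3.808e-01  9.247e-01 -3.000e-04] [ 1.2788 -0.3053  3.2007] [-0.119  -0.4718  0.0924] [ 3.5580e-01  4.1730e-01 -4.1400e-02  1.1078e+00 -4.0000e-04 -4.2540e-01] 0.0148
```

Call:
{"api": "servo_tool", "payload": {
  "deltas": [
    {"dx":0,"dy":0,"dz":0,"rx":0,"ry":0,"rz":-0.12,"fingers":1},
    {"dx":0,"dy":0,"dz":0,"rx":0,"ry":0,"rz":-0.12,"fingers":1},
    {"dx":0,"dy":0,"dz":0,"rx":0,"ry":0,"rz":-0.12,"fingers":1},
    {"dx":0,"dy":0,"dz":0,"rx":0,"ry":0,"rz":-0.12,"fingers":1}
  ]
}}

```text
clock: 24.3
tcp_pos: [0.5369, 0.2848, 0.2066]
orientation: [0.001, -0.15, 0.989, 0.0]
wrist_force: [0.2, 0.1, -1.1]
finger_gap: 0.0148
```

```bash
python3 st.py; python3 - <<'E'
from h import *
import fit
E
```

```text
24.3 psi -162.7 [0.5369 0.2848 0.2066] [ 8.000e-04 -1.500e-01  9.887e-01  0.000e+00] [ 0.2115  0.1115 -1.1128] [-0.0398  0.0244 -0.0025] [ 3.5580e-01  4.1790e-01 -4.3000e-02  1.1084e+00 -2.0000e-04  5.4600e-02] 0.0148Traceback (most recent call last):
  File "<stdin>", line 2, in <module>
  File "fit.py", line 18, in <module>
    c=wrist();np.savez(f'pics/{sys.argv[1]}.npz',img=c['img'][:,:,::-1],E=c['extrinsics'],K=c['intrinsics']);fit(c,'wrist',p0)
                               ~~~~~~~~^^^
IndexError: list index out of range
```

The lid has started to sink. I'll press and turn on, as on jar s.

Call:
{"api": "servo_tool", "payload": {
  "deltas": [
    {"dx":0,"dy":0,"dz":-1.5,"rx":0,"ry":0,"rz":-0.1,"fingers":1},
    {"dx":0,"dy":0,"dz":-1,"rx":0,"ry":0,"rz":-0.1,"fingers":1},
    {"dx":0,"dy":0,"dz":-1,"rx":0,"ry":0,"rz":-0.1,"fingers":1}
  ]
}}

```text
clock: 24.65
tcp_pos: [0.5366, 0.2848, 0.2027]
orientation: [0.0, -0.002, 1.0, 0.0]
wrist_force: [-0.6, -2.1, 1.9]
finger_gap: 0.0149
```

```bash
python3 st.py
```

```text
24.65 psi -179.7 [0.5366 0.2848 0.2027] [ 2.0e-04 -2.2e-03  1.0e+00  0.0e+00] [-0.5953 -2.11    1.8925] [-0.492   0.247   0.0901] [ 3.5600e-01  4.2050e-01 -4.9100e-02  1.1007e+00 -2.0000e-04  3.5150e-01] 0.0149
```

Call:
{"api": "servo_tool", "payload": {
  "deltas": [
    {"dx":0,"dy":0,"dz":-1,"rx":0,"ry":0,"rz":-0.1,"fingers":1},
    {"dx":0,"dy":0,"dz":-0.7,"rx":0,"ry":0,"rz":-0.1,"fingers":1},
    {"dx":0,"dy":0,"dz":-0.7,"rx":0,"ry":0,"rz":-0.1,"fingers":1}
  ]
}}

```text
clock: 24.95
tcp_pos: [0.5369, 0.2851, 0.2009]
orientation: [0.001, 0.147, 0.989, 0.001]
wrist_force: [-0.5, -0.1, 1.4]
finger_gap: 0.015
```

```bash
python3 st.py
```

```text
24.95 psi 163.1 [0.5369 0.2851 0.2009] [8.000e-04 1.470e-01 9.891e-01 6.000e-04] [-0.5221 -0.1209  1.4192] [ 0.0758 -0.0127  0.1192] [ 3.5610e-01  4.2150e-01 -5.2100e-02  1.0953e+00  2.0000e-04  6.5120e-01] 0.015
```

Sinking at about thread pitch. I'll continue.

Call:
{"api": "servo_tool", "payload": {
  "deltas": [
    {"dx":0,"dy":0,"dz":-1,"rx":0,"ry":0,"rz":-0.1,"fingers":1},
    {"dx":0,"dy":0,"dz":-0.8,"rx":0,"ry":0,"rz":-0.1,"fingers":1},
    {"dx":0,"dy":0,"dz":-0.8,"rx":0,"ry":0,"rz":-0.1,"fingers":1},
    {"dx":0,"dy":0,"dz":-0.7,"rx":0,"ry":0,"rz":-0.1,"fingers":1}
  ]
}}

```text
clock: 25.35
tcp_pos: [0.5369, 0.2851, 0.1973]
orientation: [0.001, 0.341, 0.94, 0.001]
wrist_force: [-0.0, 0.3, 1.3]
finger_gap: 0.0148
```

```bash
python3 st.py
```

```text
25.35 psi 140.2 [0.5369 0.2851 0.1973] [6.000e-04 3.406e-01 9.402e-01 6.000e-04] [-0.0026  0.3055  1.2683] [ 0.1057 -0.0986  0.0858] [ 3.5610e-01  4.2400e-01 -5.7500e-02  1.0876e+00  1.0000e-04  1.0513e+00] 0.0148
```

Call:
{"api": "servo_tool", "payload": {
  "deltas": [
    {"dx":0,"dy":0,"dz":-0.7,"rx":0,"ry":0,"rz":-0.1,"fingers":1},
    {"dx":0,"dy":0,"dz":-0.7,"rx":0,"ry":0,"rz":-0.1,"fingers":1},
    {"dx":0,"dy":0,"dz":-0.7,"rx":0,"ry":0,"rz":-0.1,"fingers":1}
  ]
}}

```text
clock: 25.65
tcp_pos: [0.5366, 0.2849, 0.1948]
orientation: [0.0, 0.477, 0.879, 0.0]
wrist_force: [0.5, 1.1, -0.7]
finger_gap: 0.0149
```

```bash
python3 st.py
```

```text
25.65 psi 123.0 [0.5366 0.2849 0.1948] [2.000e-04 4.774e-01 8.787e-01 3.000e-04] [ 0.4507  1.0873 -0.7311] [ 0.0319 -0.0056 -0.0156] [ 3.5610e-01  4.2570e-01 -6.1300e-02  1.0832e+00  1.0000e-04  1.3516e+00] 0.0149
```

Call:
{"api": "servo_tool", "payload": {
  "deltas": [
    {"dx":0,"dy":0,"dz":-1,"rx":0,"ry":0,"rz":-0.1,"fingers":1},
    {"dx":0,"dy":0,"dz":-1,"rx":0,"ry":0,"rz":-0.1,"fingers":1},
    {"dx":0,"dy":0,"dz":-0.8,"rx":0,"ry":0,"rz":-0.1,"fingers":1},
    {"dx":0,"dy":0,"dz":-0.5,"rx":0,"ry":0,"rz":-0.1,"fingers":1}
  ]
}}

```text
clock: 26.05
tcp_pos: [0.5371, 0.2853, 0.1918]
orientation: [0.0, 0.642, 0.766, 0.001]
wrist_force: [1.2, 1.4, -0.4]
finger_gap: 0.0147
```

```bash
python3 st.py
```

```text
26.05 psi 100.1 [0.5371 0.2853 0.1918] [3.000e-04 6.424e-01 7.664e-01 1.100e-03] [ 1.1713  1.3571 -0.3667] [ 0.3633 -0.3012  0.0511] [ 3.5620e-01  4.2780e-01 -6.5700e-02  1.0751e+00  5.0000e-04  1.7515e+00] 0.0147
```

Call:
{"api": "servo_tool", "payload": {
  "deltas": [
    {"dx":0,"dy":0,"dz":-0.5,"rx":0,"ry":0,"rz":-0.1,"fingers":1},
    {"dx":0,"dy":0,"dz":-0.5,"rx":0,"ry":0,"rz":-0.1,"fingers":1},
    {"dx":0,"dy":0,"dz":0,"rx":0,"ry":0,"rz":-0.1,"fingers":1},
    {"dx":0,"dy":0,"dz":0,"rx":0,"ry":0,"rz":-0.1,"fingers":1}
  ]
}}

```text
clock: 26.45
tcp_pos: [0.5372, 0.2851, 0.1915]
orientation: [0.0, 0.782, 0.623, 0.001]
wrist_force: [-0.0, 0.1, 2.7]
finger_gap: 0.0146
```

```bash
python3 st.py
```

```text
26.45 psi 77.1 [0.5372 0.2851 0.1915] [4.000e-04 7.818e-01 6.235e-01 1.200e-03] [-0.0089  0.1479  2.7492] [-0.0341 -0.0149  0.1961] [ 3.5610e-01  4.2780e-01 -6.6600e-02  1.0739e+00 -1.0000e-04  2.1513e+00] 0.0146
```

Stopped at home height with torque rising. I'll press a little more with a final turn, then do a gentle pull test.

Call:
{"api": "servo_tool", "payload": {
  "deltas": [
    {"dx":0,"dy":0,"dz":-1,"rx":0,"ry":0,"rz":-0.1,"fingers":1},
    {"dx":0,"dy":0,"dz":0,"rx":0,"ry":0,"rz":-0.1,"fingers":1},
    {"dx":0,"dy":0,"dz":0,"rx":0,"ry":0,"rz":-0.1,"fingers":1}
  ]
}}

```text
clock: 26.75
tcp_pos: [0.5377, 0.2853, 0.1915]
orientation: [0.0, 0.866, 0.5, 0.002]
wrist_force: [0.6, 0.1, 6.9]
finger_gap: 0.0145
```

```bash
python3 st.py
```

```text
26.75 psi 60.0 [0.5377 0.2853 0.1915] [5.000e-04 8.662e-01 4.997e-01 2.200e-03] [0.5802 0.0516 6.935 ] [-0.1247  0.0265  0.2012] [ 3.5610e-01  4.2750e-01 -6.7000e-02  1.0719e+00 -2.0000e-04  2.4511e+00] 0.0145
```

Call:
{"api": "servo_tool", "payload": {
  "deltas": [
    {"dx":0,"dy":0,"dz":1.5,"rx":0,"ry":0,"rz":0,"fingers":1},
    {"dx":0,"dy":0,"dz":1,"rx":0,"ry":0,"rz":0,"fingers":1},
    {"dx":0,"dy":0,"dz":0,"rx":0,"ry":0,"rz":0,"fingers":1}
  ]
}}

```text
clock: 27.05
tcp_pos: [0.5365, 0.2848, 0.1915]
orientation: [0.0, 0.865, 0.501, -0.0]
wrist_force: [1.4, -0.7, -1.5]
finger_gap: 0.0149
```

```bash
python3 st.py
```

```text
27.05 psi 60.1 [0.5365 0.2848 0.1915] [ 1.000e-04  8.654e-01  5.011e-01 -2.000e-04] [ 1.383 -0.664 -1.49 ] [ 0.1365 -0.157  -0.0189] [ 3.5600e-01  4.2830e-01 -6.5800e-02  1.0770e+00 -2.0000e-04  2.4478e+00] 0.0149
```

Call:
{"api": "servo_tool", "payload": {
  "deltas": [
    {"dx":0,"dy":0,"dz":0.8,"rx":0,"ry":0,"rz":0,"fingers":1},
    {"dx":0,"dy":0,"dz":0,"rx":0,"ry":0,"rz":0,"fingers":1}
  ]
}}

```text
clock: 27.25
tcp_pos: [0.5361, 0.2847, 0.1919]
orientation: [-0.0, 0.866, 0.501, -0.001]
wrist_force: [0.7, 0.5, -4.2]
finger_gap: 0.0143
```

Call:
{"api": "servo_tool", "payload": {
  "deltas": [
    {"dx":0,"dy":0,"dz":-1.3,"rx":0,"ry":0,"rz":0,"fingers":1},
    {"dx":0,"dy":0,"dz":0,"rx":0,"ry":0,"rz":0,"fingers":-1},
    {"dx":0,"dy":0,"dz":0,"rx":0,"ry":0,"rz":0,"fingers":-1},
    {"dx":0,"dy":0,"dz":0,"rx":0,"ry":0,"rz":0,"fingers":-1},
    {"dx":0,"dy":0,"dz":15,"rx":0,"ry":0,"rz":0,"fingers":-1},
    {"dx":0,"dy":0,"dz":30,"rx":0,"ry":0,"rz":0,"fingers":-1},
    {"dx":0,"dy":0,"dz":40,"rx":0,"ry":0,"rz":0,"fingers":-1},
    {"dx":-10,"dy":10,"dz":40,"rx":0,"ry":0,"rz":0,"fingers":-1}
  ]
}}

```text
clock: 28.05
tcp_pos: [0.5272, 0.294, 0.3173]
orientation: [0.0, 0.866, 0.499, -0.0]
wrist_force: [0.8, -0.0, -0.1]
finger_gap: 0.0856
```

Call:
{"api": "servo_tool", "payload": {
  "deltas": [
    {"dx":-30,"dy":30,"dz":0,"rx":0,"ry":0,"rz":0,"fingers":-1},
    {"dx":-30,"dy":30,"dz":0,"rx":0,"ry":0,"rz":0,"fingers":-1},
    {"dx":-30,"dy":30,"dz":0,"rx":0,"ry":0,"rz":0,"fingers":-1},
    {"dx":-30,"dy":30,"dz":0,"rx":0,"ry":0,"rz":0,"fingers":-1},
    {"dx":-30,"dy":30,"dz":0,"rx":0,"ry":0,"rz":0,"fingers":-1},
    {"dx":0,"dy":0,"dz":0,"rx":0,"ry":0,"rz":0,"fingers":-1}
  ]
}}

```text
clock: 28.65
tcp_pos: [0.373, 0.4478, 0.3167]
orientation: [-0.001, 0.864, 0.503, 0.0]
wrist_force: [-0.2, -0.1, 0.3]
finger_gap: 0.0854
```

```bash
python3 st.py; python3 - <<'E'
from h import *
from scipy.optimize import minimize
T=read_camera('top');rt=cut_out('lid_p_bar','top');S=read_camera('scene');rs=cut_out('lid_p_bar','scene')
cv2.imwrite('pics/topf.png',T['img'][:,:,::-1]);cv2.imwrite('pics/scenef.png',S['img'][:,:,::-1])
for t in ('beaker_rim','mortar_rim','sorting_box','jar_s_mouth','jar_t_mouth'):
    print(t,[np.round(r['extent']) for r in cut_out(t,'top')[:2]])
def hull(c,x,y,h):  # skirt cylinder, h=skirt lower edge height above bench
    P=[[x+.047*np.cos(a),y+.047*np.sin(a),h+z] for z in(0,.022) for a in np.linspace(0,6.28,40)]
    m=np.zeros((1600,2560),np.uint8);cv2.fillConvexPoly(m,np.int32(cv2.convexHull(np.float32([proj(c,q) for q in P]))*4),255);return cv2.resize(m,(640,400),interpolation=cv2.INTER_AREA)/255.
for nm,(x,y) in {'s':(.481,.0875),'t':(.537,.285)}.items():
    for cn,c,rr in(('top',T,rt),('scene',S,rs)):
        pr=proj(c,[x,y,.11])
        for r in rr:
            e=r['extent']
            if e[0]-5<pr[0]<e[2]+5 and e[1]-5<pr[1]<e[3]+5: print(nm,cn,r['confidence'],np.round(e,1),'bar-less model home',[ (np.nonzero(hull(c,x,y,h)>.5)[1].min(),np.nonzero(hull(c,x,y,h)>.5)[0].max()) for h in(.092,.098,.106)])
E
```

```text
28.65 psi 60.4 [0.373  0.4478 0.3167] [-7.000e-04  8.643e-01  5.030e-01  1.000e-04] [-0.185  -0.0658  0.292 ] [-0.0239 -0.0677 -0.0002] [7.3810e-01 3.2530e-01 9.4200e-02 1.3392e+00 1.4000e-03 2.8256e+00] 0.0854
beaker_rim [array([286., 114., 309., 138.]), array([191., 183., 224., 218.])]
mortar_rim [array([224., 115., 254., 143.])]
sorting_box [array([332., 113., 401., 165.])]
jar_s_mouth [array([253., 199., 302., 243.])]
jar_t_mouth [array([200., 179., 232., 225.])]
t top 0.62 [188.1 182.  224.9 214.6] bar-less model home [(np.int64(187), np.int64(215)), (np.int64(186), np.int64(215)), (np.int64(185), np.int64(214))]
```

The pull test held on t (-4.2 N, 0.4 mm). The reported beaker box differs by 5 px from the start, so I'll compare the pictures directly. I'll also measure the lid heights in the scene camera.

```bash
python3 - <<'E'
from h import *
for n,b in (('top',{'beaker':(280,105,325,145),'mortar':(215,105,262,150),'box':(325,100,410,170)}),('scene',{'beaker':(372,192,415,245),'mortar':(395,165,445,202)})):
    a=cv2.imread(f'pics/{n}0.png');f=cv2.imread(f'pics/{n}f.png')
    for k,(x0,y0,x1,y1) in b.items():
        d=np.abs(a[y0:y1,x0:x1].astype(int)-f[y0:y1,x0:x1]);r=cv2.matchTemplate(f[y0-10:y1+10,x0-10:x1+10],a[y0:y1,x0:x1],cv2.TM_CCOEFF_NORMED);print(n,k,'meandiff',d.mean().round(2),'best shift',np.array(cv2.minMaxLoc(r)[3])-10,r.max().round(3))
S=read_camera('scene');f=S['img'].astype(int)
# height of the lid skirt's lower front edge: dark lid / light jar along image column through axis
for nm,(x,y) in {'s':(.481,.0875),'t':(.537,.285)}.items():
    o=S['extrinsics'][:2,3]-[x,y];o/=np.linalg.norm(o)
    for h in(.092,.098,.106): print(nm,h,'front skirt edge px',proj(S,[x+.047*o[0],y+.047*o[1],h]).round(1))
    u,v=proj(S,[x+.047*o[0],y+.047*o[1],.092]).round().astype(int);print(f[v-14:v+12,u].mean(1).astype(int).tolist(),'from row',v-14)
E
```

```text
top beaker meandiff 1.08 best shift [0 0] 0.993
top mortar meandiff 1.06 best shift [0 0] 0.999
top box meandiff 1.07 best shift [0 0] 0.999
scene beaker meandiff 1.0 best shift [0 0] 0.999
scene mortar meandiff 1.01 best shift [0 0] 1.0
s 0.092 front skirt edge px [318.9 164.7]
s 0.098 front skirt edge px [319.  163.1]
s 0.106 front skirt edge px [319.  160.9]
[103, 103, 103, 103, 104, 104, 103, 104, 99, 86, 87, 87, 87, 111, 159, 165, 153, 151, 151, 150, 146, 143, 139, 140, 144, 144] from row 151
t 0.092 front skirt edge px [366.9 139.1]
t 0.098 front skirt edge px [367.1 137.5]
t 0.106 front skirt edge px [367.4 135.4]
[97, 95, 95, 103, 103, 103, 103, 104, 104, 99, 85, 80, 81, 82, 101, 142, 153, 141, 137, 138, 136, 131, 127, 126, 125, 118] from row 125
```

Both skirt edges lie at the home height, and the bystanders have not moved. Handing in.

```bash
python3 -c "
from workcell import job
print(job.hand_in())"
```

```text
the job is handed in; nothing more can be done
None
```

Both jars are closed and the job is handed in at about 29 s on the robot's clock. The grey lid nearer the jars threaded home on jar s at the first try, and the other grey lid went on jar t. Jar t took a second placing because my first estimate of its position was several millimetres off.

**Lids home:** both lids stopped at home height, about 17 mm above the rim, with the turning torque rising. In a gentle pull of 3–4 N each moved only about 0.4 mm. The scene camera put both lower lid edges at home height to within half a pixel; 6 mm too high would show as about 1.6 px.

**Bystanders:** the beaker and mortar show no shift between first and last pictures from the top and scene cameras, nor does the sorting box from the top camera. One network report put the beaker 5 px off at the end, but direct comparison of the pictures showed no movement.

**Jars:** both stand upright but were turned on the spot. Jar t was probably also pushed by several millimetres while its lid was riding on the rim.

**Force:** the largest wrist force I saw was about 32 N up on the tool, plus about 7 N sideways, in the first contact on jar s.

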